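# Change the turner to the other folding peg and close up the empty bay

## Robot

A 7-joint arm with a two-finger parallel gripper is mounted at the origin on a cart in front of the work surface, level with it; the furniture and walls round the work are solid. World frame = base frame: x ahead of the robot, y to its left, z up, the work surface at z = 0. Lengths are in m, angles in rad, forces in N, time in s.
With the tool pointing down it reaches from about 0.4 to 0.85 m from the base axis. Payload 10.4 kg.
Tool frame: the origin (TCP) lies at the very end of the fingers, on their centre line; the grasp point (between the pads) lies 19 mm behind it; z points along the fingers, y is the line along which they close (so a half turn about z gives the same grasp; the last joint's range is limited). The gripper opens to 85 mm and grips with 20 to 120 N. Pads are 22 mm wide; open, the fingers measure 114 mm over their backs; the gripper's body (76 mm by 85 mm) begins 54 mm behind the grasp point. The pads swing forward as they close: fully open they stand 13 mm farther back than shut.
Start: joints at [1.083, 0.332, -0.065, 1.46, 0.022, 1.35, -0.088], TCP at [0.28, -0.559, 0.231] pointing down, gripper open.
Joint ranges: [-2.6, 2.6], [-0.5, 2.12], [-1.47, 1.34], [0.16, 2.42], [-1.27, 4.41], [0.06, 2.06], [-2.6, 2.6]. Speed limits (rad/s): [2.22, 2.22, 2.79, 2.79, 3.14, 3.14, 3.14].

## Interface

Orientations are given as [roll, pitch, yaw] about the fixed x, y, z axes, in that order (R = Rz(yaw) Ry(pitch) Rx(roll)).
In Python, from bench import read_state, snapshot, finish_job gives the robot as it stands. The module is installed in compiled form; this text tells all that it offers.
- The arm moves only by the shell command python3 -m handwheel 'ROWS' [FORCE]. ROWS is JSON, a list of rows, each an object of numbers: "wx", "wy", "wz": the turn, a rotation vector about the tool's x, y, z scaled (see below); "tx", "ty", "tz": the shift along the tool's x, y, z scaled (see below); "fingers": the closure, from 0 (fully open) to 1 (shut). A call has 1 to 5 rows; each row is the pose to reach, as a shift and turn from the pose commanded when the call began, along the tool's axes at that moment; what a row does not reach only later rows make up. The controller multiplies each number of a shift by 0.1 m and each number of a turn by 90 degrees. A row lasts 1/12 s, in which the tool goes at most 41.7 mm and 7.16 degrees, less where a joint would pass 70% of its speed; a pose out of reach is approached as far as the arm can. A call with a number of a shift or a turn outside -1 to 1 is refused whole. A call with a gripper value outside its range is refused whole. The fingers move at their own pace and stop on an object; FORCE is the grip in N (left out, the last holds). Time passes only in rows, so rows that repeat a pose let the fingers close. It gives the time, the measured TCP pose, the force, the opening and the grip force at its end, in the units of the state.
- read_state(): the state, without advancing time (a new reading comes with each control period).
- snapshot(name): name is "side" or "top" or "wrist"; returns a dict with "frame" (420x560x3 uint8, red, green, blue), "depth" (420x560 float32, m along the optical axis (not along the pixel's ray), 0 where there is no reading), "mtx" (3x3 intrinsics, pixels), "rvec" (rotation vector, rad) and "tvec" (3), from world to camera coordinates, as OpenCV has them. Camera axes: x right, y down, z forward; pixel columns grow to the right and rows downward; lengths in m; the calibration is good to about 2 mm. A picture is of the moment at which its call begins.
- finish_job(): hands the job in; it is judged then, once.
The state is a dict: "clock": time; "q": joint angles; "dq": joint speeds; "effort": joint torques, N m; "position": TCP position; "tool_rot": TCP orientation; "wrist_force": force on the tool from outside, world axes, zero at the start; "ft_torque": the same for the moment, N m; "opening": finger opening in m; "gripper_force": force on a finger pad.
Only numpy, scipy, OpenCV 4.12 (cv2) and the standard library are available. Lean on these libraries where they do the work, as an engineer would, in place of code of your own. Each camera call takes 0.05 s, during which the arm holds its last target. There are 200 camera calls.

## Task

The little pastry turner hangs on one of the two folding pegs of the organiser. Fold the other peg down as far as it goes, move the turner across (without dropping it or setting it down) and hang it there by its eye, then fold the emptied peg up flat against the panel and slide the blue door over that peg's bay until it is fully closed against the frame. Leave the jars and the salt shaker alone.

Things in the scene. Friction and masses are not known exactly. Their poses are not given: they have to be found in the camera images.
- case: Fixed organiser: wooden panel 500 wide, 360 high. Origin on the worktop under the middle of the panel's front face; x into the panel, y left, z up. Aluminium top rail juts 52 forward, underside 345 up, so reach the pegs with the tool tilted 30-45 degrees from the front. Foot board 12 high to 90 in front, with a track 10 high on it; side jambs (frame) 50 deep, inner faces at y = +-235.
- door (a joint): Travel along the case's y (m) of the blue sliding door, 150 wide, 327 high, 38 to 46 mm in front of the panel: 0 in the middle between the two bays, +0.16 closed against the left jamb (over the left peg), -0.16 closed against the right jamb. Friction about 2 N, no spring.
- door_handle (a point): Middle of the door's upright bar handle: 10 mm thick steel bar, 100 mm long, axis 30 mm in front of the door's face, on the door's centre line.
- mount_a: Dark steel bracket of the peg that carries the turner at the start (left or right bay, it changes). Origin on the hinge line, 24 mm in front of the panel, 155 mm above the worktop, 160 mm to the left or right of the panel's middle; axes as the case's.
- mount_b: Bracket of the other, folded peg, alike in all; origin on its hinge line; axes as the case's.
- peg_a (a joint): Hinge of the peg on mount_a, rad: 0 folded up flat (upright, parallel to the panel), 1.4 fully down at its stop, pointing to the robot and 10 degrees upward. Level hinge along the case's y; friction 0.06 N m holds it wherever it is left, and a pinched barrel can creep in the pads, so press it home onto its stop at either end.
- peg_b (a joint): The same for the peg on mount_b.
- tip_a (a point): Centre of the black cross barrel (12 mm in diameter, 14 mm long along y, flat ends) on the end of peg_a, 60 mm from the hinge line, to be pinched from both sides; the peg itself is a steel rod 8 mm thick. Nothing stands within 60 mm at either side of the barrel.
- tip_b (a point): The same for peg_b.
- turner: Short pastry turner, about 90 g, hanging upright. Origin at the centre of its eye, a steel ring 25 inside, 37 outside, 6 thick, in the y-z plane (a peg passes along x). Red handle 12 (x) x 26 (y) from z = -17 to -73, blade 66 wide down to -118. On a lowered peg the eye's inner top rests on the rod, origin about 8 below the rod's axis. At the start 42 out from the hinge.
- salt_shaker: Bystander: salt shaker, 44 x 44 x 90 mm, origin under its middle.
- jam_jar: Bystander: jam jar with white lid, 65 x 65 x 94 mm, origin under its middle.
- spice_jar: Bystander: spice jar with dark lid, 41 x 41 x 105 mm, origin under its middle.
There are look-alikes about, which are no part of the job. What is shaped like the turner but orange or pink is not meant.

How it is judged:
On the way, in this order (a step that is already met when the one before it is completed fails the run):
1. the folded peg has been brought down to its stop while the turner still hangs on the other (value of joint peg_b above 1.34 rad and contact force between turner and mount_a above 0.2 N), for 0.2 s.
2. the turner hangs by its eye on the newly lowered peg, let go (value of joint peg_b above 1.34 rad and distance between turner and mount_b below 0.06 m and contact force between turner and mount_b above 0.2 N and contact force between turner and the fingers below 0.05 N), for 0.2 s.
3. the emptied peg is folded up flat, before the door goes over it (value of joint peg_a below 0.1 rad and horizontal distance between door_handle and mount_a above 0.12 m), for 0.2 s.
4. the door is closed over the emptied peg's bay (y of door_handle in the frame of mount_a between -0.003 and 0.003 m), for 0.2 s.
At the end, for the whole second after the job is handed in: The turner hangs still by its eye on the peg that was folded at the start, which is fully down (over 1.34 rad); the emptied peg is folded flat (under 0.1 rad) and the door is closed against the frame on its side (within 3 mm) (all of step 4 and value of joint peg_a below 0.1 rad and value of joint peg_b above 1.34 rad and y of turner in the frame of mount_b between -0.012 and 0.012 m and x of turner in the frame of mount_b between -0.058 and -0.003 m and z of turner in the frame of mount_b between -0.02 and 0.006 m and angle between turner's own z axis and vertical below 0.3 rad and contact force between turner and mount_b above 0.2 N and linear speed of turner below 0.03 m/s); the robot touches nothing.
It fails at once if a bystander jar or shaker is moved more than 30 mm (distance of any of salt_shaker, jam_jar, spice_jar from where it was at the start of the episode above 0.03 m).
It fails at once if the turner is dropped to the worktop or the foot board (height (world z) of turner below 0.07 m).
It also fails if it takes over 72 s, if anything falls off the work surface, if the arm or the gripper's body presses on something with over 40 N, if the wrist force passes 120 N, or if a joint passes its speed limit or range.

## Working session

There is one attempt and no reset: what is moved stays moved. The work goes in short steps, Python scripts to look and compute and a shell command to move; the robot and the scene stay as the last step left them, time stands still between calls to the robot, and variables do not carry over. Pictures are saved under pics/ and viewed, at most 10 in all, crops included, and the job is handed in when it is done.

```bash
mkdir -p pics
cat > h.py <<'E'
import numpy as np, cv2
from bench import read_state, snapshot
from scipy.spatial.transform import Rotation as Ro
def pts(s):
    d=s["depth"];K=s["mtx"];v,u=np.indices(d.shape)
    c=np.stack([(u-K[0,2])/K[0,0]*d,(v-K[1,2])/K[1,1]*d,d],-1)
    R=cv2.Rodrigues(np.array(s["rvec"],float))[0]
    p=(c-np.array(s["tvec"]).ravel())@R
    p[d<=0]=np.nan
    return p
E
python3 - <<'E'
from h import *
st=read_state();print({k:np.round(v,3) for k,v in st.items()})
a=[]
for n in("side","top"):
    s=snapshot(n);np.savez(n+".npz",**s);a.append(s["frame"][:,:,::-1])
    R=cv2.Rodrigues(np.array(s["rvec"],float))[0];print(n,-R.T@np.array(s["tvec"]).ravel(),R[2])
    cv2.imwrite(f"pics/{n}.png",s["frame"][:,:,::-1])
E
```

```text
{'clock': np.float64(0.0), 'q': array([ 1.083,  0.333, -0.065,  1.461,  0.022,  1.35 , -0.088]), 'dq': array([ 0.001,  0.   ,  0.001, -0.   ,  0.   , -0.003, -0.001]), 'effort': array([-0.0000e+00, -6.2543e+01,  4.9000e-02, -3.9161e+01,  1.6000e-02,
        1.0000e-02, -0.0000e+00]), 'position': array([ 0.28 , -0.558,  0.23 ]), 'tool_rot': array([-3.14 ,  0.   ,  0.465]), 'wrist_force': array([0.068, 0.084, 0.093]), 'ft_torque': array([ 0.028, -0.014, -0.042]), 'gripper_force': np.float64(0.0), 'opening': np.float64(0.085)}
side [-0.04198138  0.86871295  0.79762289] [ 0.45494365 -0.70068168 -0.54961028]
top [0.13505174 0.03080933 1.30907343] [ 0.29321885  0.01716607 -0.95589122]
```

View pics/side.png

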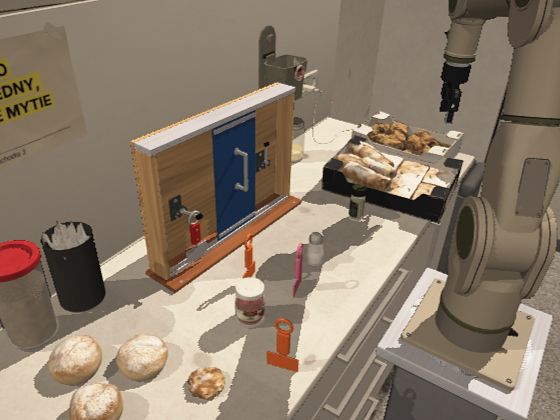

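View pics/top.png

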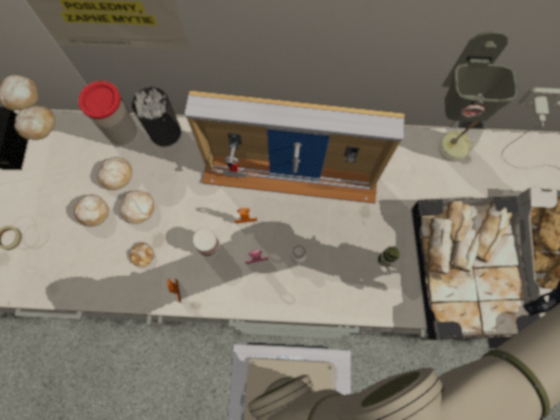

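Side view: the turner with the red handle hangs on the left peg at (195,235). The look-alikes are orange at (248,255), pink at (298,270) and orange at (284,340); all of these stand on the worktop, so I choose the red one on the left peg. The folded peg is on the right at (263,157), and the blue door is in the middle at (235,165).

```bash
cat > m.py <<'E'
from h import *
S={n:dict(np.load(n+".npz")) for n in("side","top")}
hs={n:cv2.cvtColor(S[n]["frame"],cv2.COLOR_RGB2HSV) for n in S}
P={n:pts(S[n]) for n in S}
def sel(n,lo,hi,box):
    m=cv2.inRange(hs[n],lo,hi)>0;b=np.zeros_like(m);x0,y0,x1,y1=box;b[y0:y1,x0:x1]=1
    p=P[n][m&b];return p[np.isfinite(p).all(1)]
def plane(p):
    for _ in range(6):
        c=p.mean(0);n=np.linalg.svd(p-c,full_matrices=False)[2][2];r=abs((p-c)@n);p=p[r<max(.003,1.5*r.std())] if r.max()>.003 else p
    return c,n*np.sign(n[0]),len(p)
for n,b in(("side",(212,110,258,222)),("top",(265,120,330,185))):
    p=sel(n,(100,120,30),(125,255,255),b);print(n,"door",len(p),*plane(p))
    c,nn,_=plane(p);yaw=np.arctan2(nn[1],nn[0]);print("yaw",yaw)
    q=p[abs((p-c)@nn)<.004];ey=np.array([-np.sin(yaw),np.cos(yaw),0]);print("y ext",np.percentile(q@ey,[0,1,99,100]),"z",np.percentile(q[:,2],[0,1,99,100]))
    p=sel(n,(5,60,60),(22,200,255),(140,90,300,270) if n=="side" else (190,120,390,175));print("wood",*plane(p))
    p=sel(n,(0,150,60),(5,255,255),(180,205,215,260) if n=="side" else (220,155,245,180));print("red",len(p),np.median(p,0),p.min(0),p.max(0))
# gray rail top
p=P["top"][90:140,185:405].reshape(-1,3);p=p[np.isfinite(p).all(1)];p=p[(p[:,2]>.355)&(p[:,2]<.375)&(p[:,0]<1.2)]
r=cv2.minAreaRect((p[:,:2]*1000).astype(np.float32));print("rail",r,p[:,2].mean())
c=S["side"]["frame"][120:280,140:300,::-1];c2=S["top"]["frame"][120:210,200:380,::-1]
a=cv2.resize(c,(580,580),interpolation=cv2.INTER_CUBIC);cv2.imwrite("pics/c1.png",a)
cv2.imwrite("pics/c2.png",cv2.resize(c2,(800,400),interpolation=cv2.INTER_CUBIC))
E
python3 m.py
```

```text
side door 3442 [0.63223914 0.01981312 0.19836945] [ 9.97599236e-01 -6.92475937e-02  7.31313383e-04] 3303
yaw -0.06930307501600642
y ext [-0.01791797 -0.01435292  0.13296022  0.13627184] z [0.02167289 0.04667811 0.33945522 0.34292089]
wood [0.68078668 0.06166215 0.24889684] [ 0.9968939  -0.06958049 -0.03689311] 3117
red 178 [0.61973306 0.19261059 0.11152721] [0.61615464 0.10477586 0.02024125] [0.68749759 0.20441253 0.13904023]
top door 1999 [0.62948346 0.01087101 0.20014799] [ 9.97375125e-01 -7.24030045e-02  8.14861108e-04] 1995
yaw -0.07246643676799733
y ext [-0.01497229 -0.01342258  0.12617169  0.12874147] z [0.04668171 0.05487688 0.31494889 0.31714949]
wood [0.6760538  0.01817117 0.13766439] [ 9.97451820e-01 -7.13377157e-02 -8.93222644e-04] 3276
red 43 [0.61690472 0.18004627 0.11057576] [0.61534948 0.173499   0.01117906] [0.66270737 0.19328907 0.13796501]
rail ((655.59130859375, 23.857894897460938), (500.71337890625, 67.26969146728516), 85.79048156738281) 0.36085695670472323
```

View pics/c1.png

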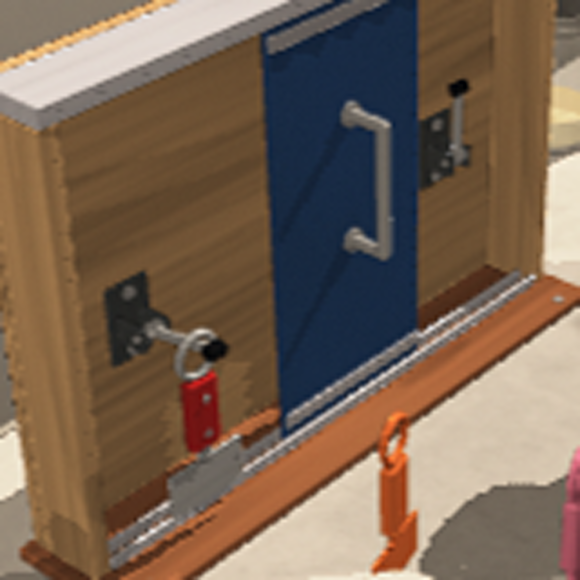

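The crop shows the red turner by its eye on the left lowered peg, black barrel at (213,348). The right peg is folded up, barrel at (459,88). Next I'll check the barrels and jambs against the case frame.

```bash
cat >> h.py <<'E'
YAW=-0.072
RC=np.array([[np.cos(YAW),-np.sin(YAW),0],[np.sin(YAW),np.cos(YAW),0],[0,0,1]])
OC=RC@np.array([0.6735,0.071,0])   # case origin in world
def toC(p): return (p-OC)@RC
def toW(p): return np.asarray(p)@RC.T+OC
E
cat > m2.py <<'E'
exec(open("m.py").read().split("for n,b in")[0])
from h import *
print("origin",OC)
for n,boxes in(("side",((255,140,275,175),(165,190,205,225))),("top",((340,140,365,165),(222,140,245,178)))):
    for b in boxes:
        x0,y0,x1,y1=b
        m=(hs[n][y0:y1,x0:x1,2]<50);lab=cv2.connectedComponentsWithStats(m.astype(np.uint8),connectivity=4)
        for i in range(1,lab[0]):
            if lab[2][i,4]<6: continue
            p=toC(P[n][y0:y1,x0:x1][lab[1]==i]);p=p[np.isfinite(p).all(1)]
            print(n,b,lab[3][i].round()+[x0,y0],len(p),np.median(p,0).round(4),p.min(0).round(3),p.max(0).round(3))
for n in S:
    p=toC(P[n].reshape(-1,3));p=p[np.isfinite(p).all(1)]
    q=p[(p[:,0]>-.04)&(p[:,0]<-.02)&(p[:,2]>.05)&(p[:,2]<.33)&(abs(p[:,1])>.2)&(abs(p[:,1])<.26)]
    print(n,"jambs",np.histogram(q[:,1],np.arange(-.26,.261,.005)))  if 0 else print(n,[ (round(float(v),3),int(k)) for k,v in zip(*np.histogram(q[:,1],np.arange(-.26,.261,.004))) if k>15])
    q=p[(p[:,0]<-.065)&(p[:,0]>-.09)&(p[:,2]>.08)&(p[:,2]<.33)&(abs(p[:,1])<.2)]
    print(n,"handle?",len(q),np.median(q,0),q.min(0),q.max(0))
    q=p[(abs(p[:,0]+.046)<.006)&(p[:,2]>.06)&(p[:,2]<.31)&(abs(p[:,1])<.12)];print("door y",q[:,1].min(),q[:,1].max(),np.median(q[:,0]))
E
python3 m2.py
```

```text
origin [0.67686263 0.02236593 0.        ]
side (255, 140, 275, 175) [266. 144.] 17 [-0.0267 -0.1542  0.2171] [-0.03  -0.165  0.212] [-0.021 -0.148  0.222]
side (255, 140, 275, 175) [259. 161.] 126 [-0.0034 -0.1486  0.1603] [-0.029 -0.175  0.125] [ 0.002 -0.139  0.185]
side (165, 190, 205, 225) [175. 207.] 190 [-0.0032  0.1678  0.1621] [-0.029  0.143  0.126] [0.003 0.18  0.186]
side (165, 190, 205, 225) [179. 215.] 11 [-0.0263  0.1723  0.1502] [-0.029  0.145  0.128] [-0.001  0.176  0.156]
side (165, 190, 205, 225) [199. 216.] 30 [-0.0853  0.1642  0.1683] [-0.09   0.075  0.08 ] [0.001 0.17  0.173]
top (340, 140, 365, 165) [351. 151.] 90 [-0.0081 -0.1562  0.1711] [-0.032 -0.177  0.126] [-0.002 -0.145  0.225]
top (222, 140, 245, 178) [235. 141.] 34 [-0.0056  0.1526  0.1476] [-0.019  0.143  0.114] [0.    0.17  0.164]
top (222, 140, 245, 178) [229. 165.] 6 [-0.0871  0.1579  0.1695] [-0.088  0.156  0.162] [-0.086  0.162  0.174]
side [(-0.24, 35), (-0.236, 299), (-0.232, 165), (0.248, 294), (0.252, 288)]
side handle? 425 [-0.07094366  0.15803387  0.16123585] [-0.08903626 -0.01406374  0.08058443] [-0.06501507  0.18113412  0.26108616]
door y -0.08660661386988523 0.06739386917200421 -0.044345245525820566
top [(-0.236, 120), (0.232, 144)]
top handle? 218 [-0.0721978   0.15013579  0.1684684 ] [-0.089629   -0.01807133  0.08658913] [-0.06516375  0.17676161  0.26395595]
door y -0.08821919512860439 0.06171367665607343 -0.046433637853654404
```

Case frame fits: barrels at y about ±0.16 (±5 mm), jamb faces within 1–2 mm of ±0.235, door about 11 mm right of middle. Now I'll plan with a small helper.

```bash
cat > to.py <<'E'
# usage: to.py x y z elev_deg  (grasp point in case frame) -> remaining shift / turn in move units
import sys
from h import *
st=read_state();p=np.array(st["position"]);R=Ro.from_euler("xyz",st["tool_rot"]).as_matrix()
g=p-.019*R[:,2]
c=np.cos;e=np.radians(float(sys.argv[4]))
zt=RC@[c(e),0,-np.sin(e)];yt=RC@[0,-1,0];Rt=np.stack([np.cross(yt,zt),yt,zt],1)
tcp=toW([float(v) for v in sys.argv[1:4]])+.019*zt
print("t",round(float(st["clock"]),2),"grasp(case)",toC(g).round(4),"open",round(float(st["opening"]),4),"F",np.round(RC.T@st["wrist_force"],1),"gf",np.round(st["gripper_force"],1))
print(" w",(Ro.from_matrix(R.T@Rt).as_rotvec()/(np.pi/2)).round(3),"shift now-axes",(R.T@(tcp-p)/.1).round(3),"shift target-axes",(Rt.T@(tcp-p)/.1).round(3))
E
python3 to.py -.2 -.16 .25 30
```

```text
t 0.1 grasp(case) [-0.3541 -0.6078  0.2496] open 0.0851 F [-0.1  0.6 -0.9] gf 0.0
 w [-0.179  0.65   0.309] shift now-axes [ 3.755 -2.977 -0.095] shift target-axes [ 0.938 -4.478  1.427]
```

```bash
H="python3 -m handwheel"
python3 -m handwheel '[{"tx":0.1,"ty":-0.8,"tz":-0.5,"fingers":0},{"tx":0.1,"ty":-0.8,"tz":-0.5,"fingers":0},{"tx":0.1,"ty":-0.8,"tz":-0.5,"fingers":0},{"tx":0.1,"ty":-0.8,"tz":-0.5,"fingers":0},{"tx":0.1,"ty":-0.8,"tz":-0.5,"fingers":0}]'
python3 -m handwheel '[{"wx":-0.09,"wy":0.32,"wz":0.155,"ty":-0.8,"fingers":0},{"wx":-0.09,"wy":0.32,"wz":0.155,"ty":-0.8,"fingers":0},{"wx":-0.09,"wy":0.32,"wz":0.155,"ty":-0.8,"fingers":0},{"wx":-0.09,"wy":0.32,"wz":0.155,"ty":-0.8,"fingers":0},{"wx":-0.09,"wy":0.32,"wz":0.155,"ty":-0.8,"fingers":0}]'
python3 -m handwheel '[{"wx":-0.09,"wy":0.32,"wz":0.155,"ty":-0.8,"fingers":0},{"wx":-0.09,"wy":0.32,"wz":0.155,"ty":-0.8,"fingers":0},{"wx":-0.09,"wy":0.32,"wz":0.155,"ty":-0.8,"fingers":0},{"wx":-0.09,"wy":0.32,"wz":0.155,"ty":-0.8,"fingers":0},{"wx":-0.09,"wy":0.32,"wz":0.155,"ty":-0.8,"fingers":0}]'
python3 to.py -.2 -.16 .25 30; python3 -c "
from h import *;print(np.round(read_state()['q'],2))"
```

```text
t 0.1 grasp(case) [-0.3541 -0.6078  0.2496] open 0.0851 F [-0.1  0.6 -0.9] gf 0.0
 w [-0.179  0.65   0.309] shift now-axes [ 3.755 -2.977 -0.095] shift target-axes [ 0.938 -4.478  1.427]
[ 1.08  0.33 -0.06  1.46  0.02  1.35 -0.09]$[0]: bad value
$[0]: bad value
$[0]: bad value
```

```bash
python3 -m handwheel '[{"wx":0,"wy":0,"wz":0,"tx":0.1,"ty":-0.8,"tz":-0.5,"fingers":0},{"wx":0,"wy":0,"wz":0,"tx":0.1,"ty":-0.8,"tz":-0.5,"fingers":0},{"wx":0,"wy":0,"wz":0,"tx":0.1,"ty":-0.8,"tz":-0.5,"fingers":0}]' && 
python3 -m handwheel '[{"wx":-0.09,"wy":0.32,"wz":0.155,"tx":0,"ty":-0.8,"tz":0,"fingers":0},{"wx":-0.09,"wy":0.32,"wz":0.155,"tx":0,"ty":-0.8,"tz":0,"fingers":0},{"wx":-0.09,"wy":0.32,"wz":0.155,"tx":0,"ty":-0.8,"tz":0,"fingers":0},{"wx":-0.09,"wy":0.32,"wz":0.155,"tx":0,"ty":-0.8,"tz":0,"fingers":0},{"wx":-0.09,"wy":0.32,"wz":0.155,"tx":0,"ty":-0.8,"tz":0,"fingers":0}]' &&
python3 -m handwheel '[{"wx":-0.09,"wy":0.32,"wz":0.155,"tx":0,"ty":-0.8,"tz":0,"fingers":0},{"wx":-0.09,"wy":0.32,"wz":0.155,"tx":0,"ty":-0.8,"tz":0,"fingers":0},{"wx":-0.09,"wy":0.32,"wz":0.155,"tx":0,"ty":-0.8,"tz":0,"fingers":0},{"wx":-0.09,"wy":0.32,"wz":0.155,"tx":0,"ty":-0.8,"tz":0,"fingers":0},{"wx":-0.09,"wy":0.32,"wz":0.155,"tx":0,"ty":-0.8,"tz":0,"fingers":0}]'
python3 to.py -.2 -.16 .25 30; python3 -c "
from h import *;print(np.round(read_state()['q'],2))"
```

```text
clock: 0.35
position: [0.253, -0.4804, 0.2841]
tool_rot: [3.14, -0.0, 0.466]
wrist_force: [-0.5, -0.8, 1.6]
opening: 0.0855
gripper_force: 0.0
clock: 0.77
position: [0.2157, -0.4116, 0.2818]
tool_rot: [3.054, -0.521, 0.233]
wrist_force: [0.3, 0.2, -0.9]
opening: 0.0854
gripper_force: 0.0
clock: 1.18
position: [0.201, -0.3327, 0.2753]
tool_rot: [3.132, -1.039, -0.072]
wrist_force: [-0.1, -0.5, -0.1]
opening: 0.0851
gripper_force: 0.0
t 1.18 grasp(case) [-0.4655 -0.3882  0.285 ] open 0.0851 F [-0.  -0.5 -0.1] gf 0.0
 w [ 0.006  0.005 -0.   ] shift now-axes [ 1.045 -2.307  2.444] shift target-axes [ 1.026 -2.284  2.474]
[ 1.34 -0.29  0.35  2.35 -1.    1.29  0.43]
```

```bash
python3 -m handwheel '[{"wx":0,"wy":0,"wz":0,"tx":0.34,"ty":-0.7,"tz":0.82,"fingers":0},{"wx":0,"wy":0,"wz":0,"tx":0.34,"ty":-0.7,"tz":0.82,"fingers":0},{"wx":0,"wy":0,"wz":0,"tx":0.34,"ty":-0.7,"tz":0.82,"fingers":0},{"wx":0,"wy":0,"wz":0,"tx":0.34,"ty":-0.7,"tz":0.82,"fingers":0}]' && 
python3 -m handwheel '[{"wx":0,"wy":0,"wz":0,"tx":0.34,"ty":-0.8,"tz":0.82,"fingers":0},{"wx":0,"wy":0,"wz":0,"tx":0.34,"ty":-0.8,"tz":0.82,"fingers":0},{"wx":0,"wy":0,"wz":0,"tx":0.34,"ty":-0.8,"tz":0.82,"fingers":0},{"wx":0,"wy":0,"wz":0,"tx":0.34,"ty":-0.8,"tz":0.82,"fingers":0}]' && 
python3 -m handwheel '[{"wx":0,"wy":0,"wz":0,"tx":0.34,"ty":-0.8,"tz":0.82,"fingers":0},{"wx":0,"wy":0,"wz":0,"tx":0.34,"ty":-0.8,"tz":0.82,"fingers":0},{"wx":0,"wy":0,"wz":0,"tx":0.34,"ty":-0.8,"tz":0.82,"fingers":0},{"wx":0,"wy":0,"wz":0,"tx":0.34,"ty":-0.8,"tz":0.82,"fingers":0}]'
python3 to.py -.08 -.16 .23 30
python3 - <<'E'
from h import *
s=snapshot("wrist");np.savez("wrist.npz",**s);cv2.imwrite("pics/w1.png",s["frame"][:,:,::-1]);print(np.round(read_state()['q'],2))
E
```

```text
clock: 1.52
position: [0.2556, -0.2947, 0.2808]
tool_rot: [3.091, -1.034, -0.023]
wrist_force: [0.3, 0.2, 0.6]
opening: 0.0856
gripper_force: 0.0
clock: 1.85
position: [0.3393, -0.2622, 0.2941]
tool_rot: [3.113, -1.006, -0.034]
wrist_force: [0.3, -1.1, 0.4]
opening: 0.0855
gripper_force: 0.0
clock: 2.18
position: [0.4441, -0.2017, 0.2941]
tool_rot: [3.127, -0.993, -0.03]
wrist_force: [0.8, -1.5, -1.0]
opening: 0.0854
gripper_force: 0.0
t 2.18 grasp(case) [-0.2319 -0.2407  0.3045] open 0.0854 F [ 0.9 -1.4 -1. ] gf 0.0
 w [-0.014  0.035  0.014] shift now-axes [ 0.234 -0.763  1.696] shift target-axes [ 0.125 -0.803  1.689]
[ 1.1  -0.5  -0.32  2.41 -1.27  0.77 -0.06]
```

View pics/w1.png

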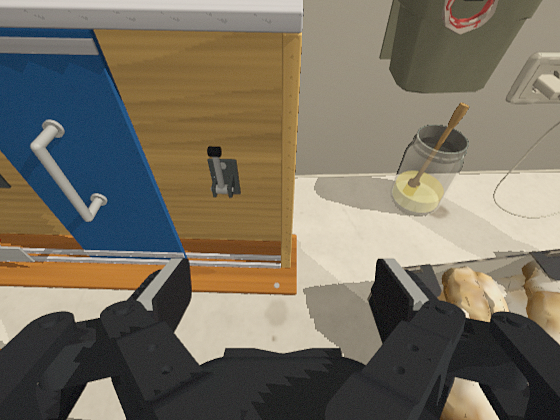

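Wrist view: the folded right peg's black barrel is at (214,153), with free space around it and the rail well above.

```bash
python3 -m handwheel '[{"wx":0,"wy":0,"wz":0,"tx":0.1,"ty":-0.4,"tz":0.8,"fingers":0},{"wx":0,"wy":0,"wz":0,"tx":0.1,"ty":-0.4,"tz":0.8,"fingers":0},{"wx":0,"wy":0,"wz":0,"tx":0.1,"ty":-0.4,"tz":0.8,"fingers":0},{"wx":0,"wy":0,"wz":0,"tx":0.1,"ty":-0.4,"tz":0.8,"fingers":0},{"wx":0,"wy":0,"wz":0,"tx":0.1,"ty":-0.4,"tz":0.8,"fingers":0}]' 
python3 to.py -.08 -.16 .23 30
python3 - <<'E'
from h import *
s=dict(np.load("wrist.npz"));p=toC(pts(s));f=s["frame"].max(2)
m=f[145:160,205:224]<40;print("barrel",m.sum(),np.nanmedian(p[145:160,205:224][m],0),np.nanmin(p[145:160,205:224][m],0),np.nanmax(p[145:160,205:224][m],0))
m=f[155:198,205:243]<90;print("plate",np.nanmin(p[155:198,205:243][m],0),np.nanmax(p[155:198,205:243][m],0))
print(np.nanmedian(p[60:120,140:260].reshape(-1,3),0));print(np.round(read_state()['q'],2))
E
```

```text
clock: 2.65
position: [0.5192, -0.1639, 0.2577]
tool_rot: [3.129, -0.988, -0.027]
wrist_force: [-0.5, -0.5, 0.2]
opening: 0.0853
gripper_force: 0.0
t 2.65 grasp(case) [-0.1597 -0.1976  0.2682] open 0.0853 F [-0.5 -0.5  0.2] gf 0.0
 w [-0.016  0.038  0.015] shift now-axes [ 0.14  -0.346  0.885] shift target-axes [ 0.079 -0.371  0.882]
barrel 121 [-0.0321559  -0.16185433  0.21943032] [-0.03588155 -0.16816481  0.21384361] [-0.02588613 -0.15403089  0.22231879]
plate [-0.03588155 -0.17916048  0.12053996] [-0.00219859 -0.14177029  0.21707363]
[-0.00240255 -0.15065055  0.27444977]
[ 0.53 -0.35 -0.1   2.42 -1.27  0.36 -0.12]
```

```bash
python3 -m handwheel '[{"wx":-0.016,"wy":0.038,"wz":0.015,"tx":0.14,"ty":-0.36,"tz":0.88,"fingers":0.2},{"wx":-0.016,"wy":0.038,"wz":0.015,"tx":0.14,"ty":-0.36,"tz":0.88,"fingers":0.2},{"wx":-0.016,"wy":0.038,"wz":0.015,"tx":0.14,"ty":-0.36,"tz":0.88,"fingers":0.2},{"wx":-0.016,"wy":0.038,"wz":0.015,"tx":0.14,"ty":-0.36,"tz":0.88,"fingers":0.2},{"wx":-0.016,"wy":0.038,"wz":0.015,"tx":0.14,"ty":-0.36,"tz":0.88,"fingers":0.2}]' 
python3 to.py -.032 -.161 .219 30; python3 -c "
from h import *;print(np.round(read_state()['q'],2))"
```

```text
clock: 3.07
position: [0.5617, -0.1495, 0.2558]
tool_rot: [-3.132, -1.031, -0.071]
wrist_force: [-0.3, -0.9, 0.1]
opening: 0.0686
gripper_force: 0.0
t 3.07 grasp(case) [-0.1188 -0.1799  0.2656] open 0.0686 F [-0.2 -0.9  0.1] gf 0.0
 w [-0.006  0.011  0.   ] shift now-axes [ 0.05  -0.177  0.986] shift target-axes [ 0.034 -0.187  0.985]
[-0.11 -0.33  0.37  2.42 -1.27  0.09 -0.12]
```

```bash
python3 to.py -.10 -.161 .27 45
python3 -m handwheel '[{"wx":0,"wy":-0.16,"wz":0,"tx":0.1,"ty":-0.18,"tz":0,"fingers":0.2},{"wx":0,"wy":-0.16,"wz":0,"tx":0.1,"ty":-0.18,"tz":0,"fingers":0.2},{"wx":0,"wy":-0.16,"wz":0,"tx":0.1,"ty":-0.18,"tz":0,"fingers":0.2},{"wx":0,"wy":-0.16,"wz":0,"tx":0.1,"ty":-0.18,"tz":0,"fingers":0.2},{"wx":0,"wy":-0.16,"wz":0,"tx":0.1,"ty":-0.18,"tz":0,"fingers":0.2}]' 
python3 to.py -.032 -.161 .219 45; python3 -c "
from h import *;print(np.round(read_state()['q'],2))"
```

```text
t 3.07 grasp(case) [-0.1188 -0.1799  0.2656] open 0.0686 F [-0.2 -0.9  0.1] gf 0.0
 w [-0.006 -0.156  0.001] shift now-axes [ 0.089 -0.185  0.135] shift target-axes [ 0.118 -0.187  0.107]
clock: 3.48
position: [0.5695, -0.1284, 0.2687]
tool_rot: [-3.135, -0.875, -0.047]
wrist_force: [-0.1, 0.6, 0.3]
opening: 0.0684
gripper_force: 0.0
t 3.48 grasp(case) [-0.1108 -0.1586  0.2808] open 0.0684 F [-0.2  0.6  0.3] gf 0.0
 w [-0.016 -0.057  0.011] shift now-axes [0.012 0.056 0.999] shift target-axes [0.103 0.029 0.995]
[ 0.54 -0.26 -0.27  2.26 -0.73  0.35 -0.78]
```

```bash
python3 -m handwheel '[{"wx":-0.016,"wy":-0.05,"wz":0.011,"tx":0,"ty":0.04,"tz":0.3,"fingers":0.4},{"wx":-0.016,"wy":-0.05,"wz":0.011,"tx":0,"ty":0.04,"tz":0.7,"fingers":0.4},{"wx":-0.016,"wy":-0.05,"wz":0.011,"tx":0.01,"ty":0.04,"tz":0.8,"fingers":0.4},{"wx":-0.016,"wy":-0.05,"wz":0.011,"tx":0.01,"ty":0.04,"tz":0.8,"fingers":0.4},{"wx":-0.016,"wy":-0.05,"wz":0.011,"tx":0.01,"ty":0.04,"tz":0.8,"fingers":0.4}]' 
python3 to.py -.032 -.161 .219 45; python3 -c "
from h import *;print(np.round(read_state()['q'],2))"
```

```text
clock: 3.9
position: [0.6316, -0.1361, 0.2181]
tool_rot: [-3.139, -0.798, -0.074]
wrist_force: [0.6, -1.0, -0.2]
opening: 0.0511
gripper_force: 0.0
t 3.9 grasp(case) [-0.0473 -0.1613  0.2314] open 0.0511 F [ 0.7 -1.  -0.2] gf 0.0
 w [-0.    -0.008 -0.001] shift now-axes [ 0.016 -0.003  0.196] shift target-axes [ 0.019 -0.003  0.196]
[ 0.68 -0.02 -0.49  2.13 -0.39  0.26 -1.12]
```

```bash
python3 -m handwheel '[{"wx":0,"wy":0,"wz":0,"tx":0.02,"ty":0,"tz":0.19,"fingers":0.4},{"wx":0,"wy":0,"wz":0,"tx":0.02,"ty":0,"tz":0.19,"fingers":0.4},{"wx":0,"wy":0,"wz":0,"tx":0.02,"ty":0,"tz":0.19,"fingers":1},{"wx":0,"wy":0,"wz":0,"tx":0.02,"ty":0,"tz":0.19,"fingers":1},{"wx":0,"wy":0,"wz":0,"tx":0.02,"ty":0,"tz":0.19,"fingers":1}]' 40
python3 -m handwheel '[{"wx":0,"wy":0,"wz":0,"tx":0,"ty":0,"tz":0,"fingers":1},{"wx":0,"wy":0,"wz":0,"tx":0,"ty":0,"tz":0,"fingers":1},{"wx":0,"wy":0,"wz":0,"tx":0,"ty":0,"tz":0,"fingers":1},{"wx":0,"wy":0,"wz":0,"tx":0,"ty":0,"tz":0,"fingers":1}]' 40
python3 to.py -.032 -.161 .219 45
python3 - <<'E'
from h import *
# arc of the grasp point in tool axes (el 45): start barrel angle 0 -> th; x=-r sin, z=r cos
for th in (.25,.5,.75,1.0,1.2,1.4,1.5):
    d=np.array([-.06*np.sin(th),0,.06*np.cos(th)-.06]);s=np.sqrt(.5)
    print(th,"tx",((d[0]+d[2])*s/.1).round(3),"tz",((d[0]-d[2])*s/.1).round(3))
E
```

```text
clock: 4.32
position: [0.6468, -0.1369, 0.2088]
tool_rot: [3.141, -0.802, -0.072]
wrist_force: [-0.8, 11.0, 4.3]
opening: 0.0157
gripper_force: 6.8
clock: 4.65
position: [0.6475, -0.1357, 0.209]
tool_rot: [3.141, -0.802, -0.07]
wrist_force: [-1.0, 5.8, 3.9]
opening: 0.0122
gripper_force: 39.8
t 4.65 grasp(case) [-0.0316 -0.1598  0.2222] open 0.0122 F [-1.4  5.7  3.9] gf 39.8
 w [-0.001 -0.011  0.001] shift now-axes [-0.029  0.013  0.02 ] shift target-axes [-0.029  0.013  0.02 ]
0.25 tx -0.118 tz -0.092
0.5 tx -0.255 tz -0.151
0.75 tx -0.403 tz -0.175
1.0 tx -0.552 tz -0.162
1.2 tx -0.666 tz -0.125
1.4 tx -0.77 tz -0.066
1.5 tx -0.817 tz -0.029
```

```bash
python3 -m handwheel '[{"wx":0,"wy":0,"wz":0,"tx":-0.12,"ty":0,"tz":-0.09,"fingers":1},{"wx":0,"wy":0,"wz":0,"tx":-0.25,"ty":0,"tz":-0.15,"fingers":1},{"wx":0,"wy":0,"wz":0,"tx":-0.4,"ty":0,"tz":-0.175,"fingers":1},{"wx":0,"wy":0,"wz":0,"tx":-0.55,"ty":0,"tz":-0.16,"fingers":1},{"wx":0,"wy":0,"wz":0,"tx":-0.55,"ty":0,"tz":-0.16,"fingers":1}]' 60
python3 -m handwheel '[{"wx":0,"wy":0,"wz":0,"tx":-0.11,"ty":0,"tz":0.035,"fingers":1},{"wx":0,"wy":0,"wz":0,"tx":-0.2,"ty":0,"tz":0.08,"fingers":1},{"wx":0,"wy":0,"wz":0,"tx":-0.25,"ty":0,"tz":0.12,"fingers":1},{"wx":0,"wy":0,"wz":0,"tx":-0.25,"ty":0,"tz":0.12,"fingers":1}]' 60
python3 to.py -.089 -.161 .165 45
python3 - <<'E'
from h import *
s=snapshot("wrist");np.savez("wrist.npz",**s);cv2.imwrite("pics/w2.png",s["frame"][:,:,::-1])
E
```

```text
clock: 5.07
position: [0.5963, -0.132, 0.1793]
tool_rot: [3.141, -0.801, -0.071]
wrist_force: [-10.3, 6.7, 12.3]
opening: 0.0108
gripper_force: 58.5
clock: 5.4
position: [0.5871, -0.1312, 0.1515]
tool_rot: [-3.14, -0.798, -0.072]
wrist_force: [-7.5, 4.8, 1.6]
opening: 0.0088
gripper_force: 58.5
t 5.4 grasp(case) [-0.0921 -0.1596  0.1648] open 0.0088 F [-7.8  4.3  1.6] gf 58.5
 w [-0.001 -0.008  0.   ] shift now-axes [0.021 0.014 0.02 ] shift target-axes [0.021 0.014 0.02 ]
```

View pics/w2.png

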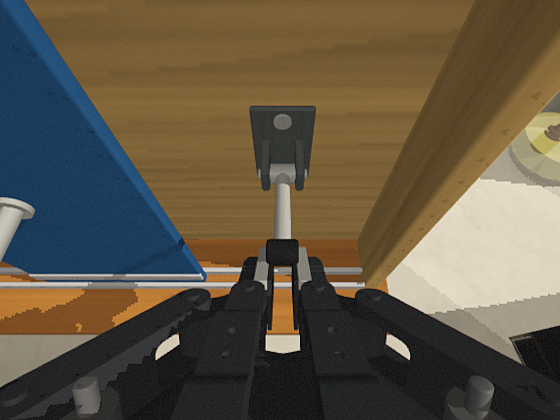

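The peg is nearly down: barrel at (282,252), hinge at (282,172). The pads have slid down onto the rod. I'll measure the peg angle next.

```bash
cat > ang.py <<'E'
from h import *
def fit(p,ysgn):
    # rod points: near y=+-.16, between hinge and barrel
    q=p[(abs(p[:,1]-ysgn*.16)<.0035)&(p[:,0]<-.036)&(p[:,0]>-.07)&(p[:,2]>.15)&(p[:,2]<.20)]
    return q
s=dict(np.load("wrist.npz"));p=toC(pts(s)).reshape(-1,3);p=p[np.isfinite(p).all(1)]
q=fit(p,-1);print(len(q),"slope (want -0.17..-.18)",np.polyfit(q[:,0],q[:,2],1),"top z at x=-.06:",np.polyval(np.polyfit(q[:,0],q[:,2],1),-.06),"expect .161+.004")
b=toC(pts(s))[245:260,270:295].reshape(-1,3);print("barrel top",np.nanmedian(b,0))
E
python3 ang.py
```

```text
591 slope (want -0.17..-.18) [-0.33811739  0.15056578] top z at x=-.06: 0.17085282334405816 expect .161+.004
barrel top [-0.08524552 -0.16072864  0.18041084]
```

```bash
python3 -m handwheel '[{"wx":0,"wy":0,"wz":0,"tx":0.02,"ty":0,"tz":0.0,"fingers":0.5},{"wx":0,"wy":0,"wz":0,"tx":0.02,"ty":0,"tz":0,"fingers":0.5},{"wx":0,"wy":0,"wz":0,"tx":0.1,"ty":0,"tz":-0.2,"fingers":0.5},{"wx":0,"wy":0,"wz":0,"tx":0.4,"ty":0,"tz":-0.4,"fingers":0.5},{"wx":0,"wy":0,"wz":0,"tx":0.4,"ty":0,"tz":-0.4,"fingers":1}]' 60
python3 -m handwheel '[{"wx":0,"wy":0,"wz":0,"tx":0,"ty":0,"tz":0,"fingers":1},{"wx":0,"wy":0,"wz":0,"tx":0,"ty":0,"tz":0,"fingers":1},{"wx":0,"wy":0,"wz":0,"tx":0,"ty":0,"tz":0,"fingers":1}]'
python3 to.py -.088 -.161 .184 45
```

```text
clock: 5.87
position: [0.5904, -0.1341, 0.217]
tool_rot: [3.137, -0.809, -0.072]
wrist_force: [1.4, -0.1, 1.8]
opening: 0.032
gripper_force: 0.0
clock: 6.12
position: [0.5874, -0.1326, 0.2089]
tool_rot: [-3.141, -0.8, -0.073]
wrist_force: [-0.3, -0.4, -0.4]
opening: 0.0001
gripper_force: 0.0
t 6.12 grasp(case) [-0.0917 -0.161   0.2221] open 0.0001 F [-0.3 -0.4 -0.4] gf 0.0
 w [-0.    -0.009 -0.001] shift now-axes [-0.25   0.     0.292] shift target-axes [-0.246 -0.     0.296]
```

```bash
python3 -m handwheel '[{"wx":0,"wy":0,"wz":0,"tx":-0.08,"ty":0,"tz":0.1,"fingers":1},{"wx":0,"wy":0,"wz":0,"tx":-0.16,"ty":0,"tz":0.2,"fingers":1},{"wx":0,"wy":0,"wz":0,"tx":-0.2,"ty":0,"tz":0.24,"fingers":1},{"wx":0,"wy":0,"wz":0,"tx":-0.25,"ty":0,"tz":0.29,"fingers":1},{"wx":0,"wy":0,"wz":0,"tx":-0.25,"ty":0,"tz":0.29,"fingers":1}]' 60
python3 -m handwheel '[{"wx":0,"wy":0,"wz":0,"tx":-0.03,"ty":0,"tz":0.03,"fingers":1},{"wx":0,"wy":0,"wz":0,"tx":-0.03,"ty":0,"tz":0.03,"fingers":1},{"wx":0,"wy":0,"wz":0,"tx":-0.03,"ty":0,"tz":0.03,"fingers":1}]'
python3 to.py -.088 -.161 .184 45
python3 - <<'E'
from h import *
s=snapshot("wrist");np.savez("wrist.npz",**s)
E
python3 ang.py
```

```text
clock: 6.53
position: [0.5945, -0.1338, 0.1751]
tool_rot: [3.139, -0.809, -0.072]
wrist_force: [9.4, -1.3, 9.5]
opening: -0.0001
gripper_force: 6.3
clock: 6.78
position: [0.596, -0.1344, 0.1735]
tool_rot: [3.137, -0.813, -0.071]
wrist_force: [9.3, -0.8, 16.9]
opening: -0.0001
gripper_force: 9.6
t 6.78 grasp(case) [-0.0831 -0.1621  0.1865] open -0.0001 F [ 9.3 -0.1 16.9] gf 9.6
 w [ 0.003 -0.017  0.   ] shift now-axes [-0.057 -0.012 -0.018] shift target-axes [-0.057 -0.012 -0.016]
402 slope (want -0.17..-.18) [-0.79407903  0.12642018] top z at x=-.06: 0.17406492566967413 expect .161+.004
barrel top [-0.07080236 -0.16320982  0.1892317 ]
```

```bash
python3 -m handwheel '[{"wx":0,"wy":0,"wz":0,"tx":0.2,"ty":0,"tz":-0.2,"fingers":1},{"wx":0,"wy":0,"wz":0,"tx":0.3,"ty":0,"tz":-0.6,"fingers":1},{"wx":0,"wy":0,"wz":0,"tx":0.3,"ty":0,"tz":-0.9,"fingers":1},{"wx":0,"wy":0,"wz":0,"tx":0.3,"ty":0,"tz":-0.9,"fingers":0.4}]' 60
python3 - <<'E'
from h import *
s=snapshot("wrist");np.savez("wrist.npz",**s);p=toC(pts(s)).reshape(-1,3);print(np.round(read_state()['q'],2))
q=p[(abs(p[:,1]+.161)<.01)&(p[:,0]<-.076)&(p[:,0]>-.1)&(p[:,2]>.15)&(p[:,2]<.20)];print("barrel",len(q),np.median(q,0),q.max(0))
cv2.imwrite("pics/w3.png",s["frame"][:,:,::-1])
E
python3 ang.py;python3 to.py -.2 .16 .16 30
```

```text
clock: 7.17
position: [0.5469, -0.1302, 0.2561]
tool_rot: [3.139, -0.807, -0.071]
wrist_force: [1.7, -0.4, 0.0]
opening: 0.0108
gripper_force: 0.0
[ 0.68 -0.29 -0.4   2.26 -0.63  0.41 -0.91]
barrel 292 [-0.08672967 -0.16108974  0.17041478] [-0.07608338 -0.15458684  0.17380041]
218 slope (want -0.17..-.18) [-0.172212    0.15473337] top z at x=-.06: 0.16506609226151853 expect .161+.004
barrel top [-0.07042034 -0.16271384  0.1657827 ]
t 7.22 grasp(case) [-0.1319 -0.1615  0.267 ] open 0.0179 F [-0.3 -0.3 -0.4] gf 0.0
 w [0.001 0.154 0.   ] shift now-axes [-1.197 -3.216  0.238] shift target-axes [-1.221 -3.215 -0.05 ]
```

The peg is at its stop: slope 0.172, barrel centre at z ≈ 0.166. Next, over to the turner.

```bash
python3 -m handwheel '[{"wx":0,"wy":0,"wz":0,"tx":0,"ty":-0.4,"tz":-0.4,"fingers":0},{"wx":0,"wy":0,"wz":0,"tx":0,"ty":-0.8,"tz":-0.4,"fingers":0},{"wx":0,"wy":0,"wz":0,"tx":0,"ty":-0.8,"tz":-0.4,"fingers":0}]' 60
python3 -m handwheel '[{"wx":0,"wy":0,"wz":0,"tx":0,"ty":-0.4,"tz":0,"fingers":0},{"wx":0,"wy":0,"wz":0,"tx":0,"ty":-0.8,"tz":0,"fingers":0},{"wx":0,"wy":0,"wz":0,"tx":0,"ty":-0.8,"tz":0,"fingers":0}]' 
python3 -m handwheel '[{"wx":0,"wy":0,"wz":0,"tx":0,"ty":-0.4,"tz":0,"fingers":0},{"wx":0,"wy":0,"wz":0,"tx":0,"ty":-0.8,"tz":0,"fingers":0},{"wx":0,"wy":0,"wz":0,"tx":0,"ty":-0.8,"tz":0,"fingers":0}]' 
python3 -m handwheel '[{"wx":0,"wy":0,"wz":0,"tx":0,"ty":-0.4,"tz":0,"fingers":0},{"wx":0,"wy":0,"wz":0,"tx":0,"ty":-0.8,"tz":0,"fingers":0},{"wx":0,"wy":0,"wz":0,"tx":0,"ty":-0.8,"tz":0,"fingers":0}]' 
python3 to.py -.16 .161 .18 30
python3 - <<'E'
from h import *
s=snapshot("wrist");np.savez("wrist.npz",**s);print(np.round(read_state()['q'],2))
cv2.imwrite("pics/w3.png",s["frame"][:,:,::-1])
E
```

```text
clock: 7.47
position: [0.5249, -0.0429, 0.2788]
tool_rot: [-3.141, -0.8, -0.068]
wrist_force: [0.8, 0.2, 0.5]
opening: 0.0554
gripper_force: 0.0
clock: 7.72
position: [0.531, 0.0366, 0.2785]
tool_rot: [-3.14, -0.801, -0.069]
wrist_force: [0.9, -0.2, -0.8]
opening: 0.0851
gripper_force: 0.0
clock: 7.97
position: [0.5364, 0.122, 0.2787]
tool_rot: [-3.139, -0.801, -0.063]
wrist_force: [-0.3, 0.5, 0.8]
opening: 0.0855
gripper_force: 0.0
clock: 8.22
position: [0.5413, 0.2028, 0.2786]
tool_rot: [-3.14, -0.801, -0.059]
wrist_force: [1.1, 0.8, 0.7]
opening: 0.0853
gripper_force: 0.0
t 8.22 grasp(case) [-0.1619  0.17    0.2918] open 0.0853 F [1.  0.9 0.7] gf 0.0
 w [-0.008  0.157  0.005] shift now-axes [-0.744  0.094  0.785] shift target-axes [-0.913  0.092  0.581]
[ 0.76 -0.49 -1.18  2.11 -0.05  0.52 -2.14]
```

View pics/w3.png

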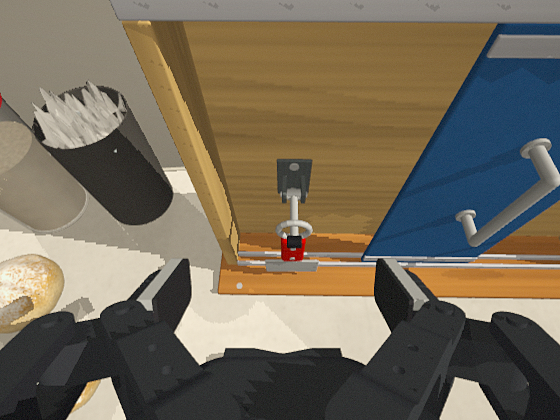

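The turner's ring is at (294,229) on the left peg, with the red handle at (292,247) and the blade at (292,266). The gripper is centred and nothing is in the way.

```bash
python3 -m handwheel '[{"wx":-0.004,"wy":0.08,"wz":0.002,"tx":-0.2,"ty":0.05,"tz":0.3,"fingers":0},{"wx":-0.008,"wy":0.157,"wz":0.005,"tx":-0.4,"ty":0.09,"tz":0.5,"fingers":0},{"wx":-0.008,"wy":0.157,"wz":0.005,"tx":-0.6,"ty":0.09,"tz":0.6,"fingers":0},{"wx":-0.008,"wy":0.157,"wz":0.005,"tx":-0.74,"ty":0.09,"tz":0.6,"fingers":0},{"wx":-0.008,"wy":0.157,"wz":0.005,"tx":-0.74,"ty":0.09,"tz":0.6,"fingers":0}]' 
python3 to.py -.15 .161 .12 30
python3 - <<'E'
from h import *
s=dict(np.load("wrist.npz"));p=toC(pts(s));h=cv2.cvtColor(s["frame"],cv2.COLOR_RGB2HSV)
m=((h[...,0]<5)|(h[...,0]>175))&(h[...,1]>150);m[:, :260]=0;m[:,330:]=0
q=p[m];print("red",len(q),np.nanmedian(q,0),np.nanpercentile(q,[2,98],axis=0))
q=p.reshape(-1,3);b=q[(abs(q[:,1]-.161)<.05)&(q[:,0]<-.06)&(q[:,0]>-.082)&(q[:,2]<.075)&(q[:,2]>.03)];print("blade",len(b),np.median(b,0),b.min(0),b.max(0))
r=q[(abs(q[:,1]-.161)<.03)&(q[:,0]<-.05)&(q[:,0]>-.075)&(q[:,2]>.14)];print("ring",len(r),np.median(r,0),r.min(0),r.max(0))
print(np.round(read_state()['q'],2))
E
```

```text
clock: 8.68
position: [0.561, 0.145, 0.2081]
tool_rot: [-3.103, -0.97, -0.079]
wrist_force: [1.3, -0.1, 0.1]
opening: 0.0854
gripper_force: 0.0
t 8.68 grasp(case) [-0.14    0.1133  0.2188] open 0.0854 F [ 1.3 -0.   0.1] gf 0.0
 w [-0.021  0.049 -0.003] shift now-axes [-0.859 -0.451  0.491] shift target-axes [-0.891 -0.471  0.409]
red 332 [-0.07385821  0.16187603  0.11339536] [[-0.09111098  0.14750101  0.08926879]
 [-0.06942284  0.17171684  0.1641421 ]]
blade 587 [-0.06959075  0.15910448  0.05775543] [-0.07089675  0.1260848   0.03671838] [-0.06632185  0.19183893  0.07459117]
ring 3395 [-0.05458627  0.16013547  0.35107655] [-0.0747064   0.13101143  0.14169673] [-0.05007521  0.19095869  0.35711939]
[ 0.94 -0.5  -1.34  2.34  0.39  0.07 -2.6 ]
```

```bash
python3 to.py -.16 .16 .25 75
python3 -m handwheel '[{"wx":0,"wy":-0.39,"wz":0,"tx":0.4,"ty":-0.45,"tz":0,"fingers":0},{"wx":0,"wy":-0.39,"wz":0,"tx":0.4,"ty":-0.45,"tz":0,"fingers":0},{"wx":0,"wy":-0.39,"wz":0,"tx":0.4,"ty":-0.45,"tz":0,"fingers":0},{"wx":0,"wy":-0.39,"wz":0,"tx":0.4,"ty":-0.45,"tz":0,"fingers":0},{"wx":0,"wy":-0.39,"wz":0,"tx":0.4,"ty":-0.45,"tz":0,"fingers":0}]' 
python3 -c "
from h import *;print(np.round(read_state()['q'],2))"
python3 -m handwheel '[{"wx":0,"wy":-0.08,"wz":0,"tx":0,"ty":0,"tz":0,"fingers":0},{"wx":0,"wy":-0.08,"wz":0,"tx":0,"ty":0,"tz":0,"fingers":0},{"wx":0,"wy":-0.08,"wz":0,"tx":0,"ty":0,"tz":0,"fingers":0},{"wx":0,"wy":-0.08,"wz":0,"tx":0,"ty":0,"tz":0,"fingers":0},{"wx":0,"wy":-0.08,"wz":0,"tx":0,"ty":0,"tz":0,"fingers":0}]' 
python3 to.py -.16 .16 .25 75
python3 -c "
from h import *;print(np.round(read_state()['q'],2))"
```

```text
t 8.68 grasp(case) [-0.14    0.1133  0.2188] open 0.0854 F [ 1.3 -0.   0.1] gf 0.0
 w [-0.021 -0.451  0.005] shift now-axes [ 0.019 -0.473 -0.371] shift target-axes [-0.236 -0.461 -0.307]
clock: 9.1
position: [0.5881, 0.196, 0.2482]
tool_rot: [-3.109, -0.5, -0.053]
wrist_force: [-0.5, -0.1, 1.5]
opening: 0.0856
gripper_force: 0.0
[ 0.77  0.16 -1.36  1.85  0.53  0.88 -2.44]
clock: 9.52
position: [0.5865, 0.1964, 0.2475]
tool_rot: [-3.115, -0.382, -0.047]
wrist_force: [-1.0, -0.2, -0.9]
opening: 0.0854
gripper_force: 0.0
t 9.52 grasp(case) [-0.1097  0.1664  0.2651] open 0.0854 F [-1.  -0.3 -0.9] gf 0.0
 w [-0.022 -0.076  0.016] shift now-axes [-0.547  0.056 -0.05 ] shift target-axes [-0.548  0.071  0.017]
[ 0.69  0.28 -1.33  1.75  0.55  1.04 -2.42]
```

```bash
python3 -m handwheel '[{"wx":0,"wy":0,"wz":-0.3,"tx":-0.2,"ty":0,"tz":0,"fingers":0},{"wx":0,"wy":0,"wz":-0.3,"tx":-0.2,"ty":0,"tz":0,"fingers":0},{"wx":0,"wy":0,"wz":-0.3,"tx":-0.2,"ty":0,"tz":0,"fingers":0},{"wx":0,"wy":0,"wz":-0.3,"tx":-0.2,"ty":0,"tz":0,"fingers":0}]' |grep -E "clock|pos|rot"
python3 -c "
from h import *;print(np.round(read_state()['q'],2))"
python3 -m handwheel '[{"wx":0,"wy":0,"wz":0,"tx":0,"ty":0,"tz":0,"fingers":0},{"wx":0,"wy":0,"wz":0,"tx":0,"ty":0,"tz":0,"fingers":0},{"wx":0,"wy":0,"wz":0,"tx":0,"ty":0,"tz":0,"fingers":0},{"wx":0,"wy":0,"wz":0,"tx":0,"ty":0,"tz":0,"fingers":0},{"wx":0,"wy":0,"wz":0,"tx":0,"ty":0,"tz":0,"fingers":0}]' |grep -E "clock|pos|rot"
python3 -c "
from h import *;print(np.round(read_state()['q'],2))"
```

```text
clock: 9.85
position: [0.568, 0.196, 0.2405]
tool_rot: [2.977, -0.349, 0.464]
[ 0.77  0.26 -1.42  1.8   0.55  1.03 -1.96]
clock: 10.27
position: [0.5687, 0.1962, 0.2401]
tool_rot: [2.986, -0.349, 0.453]
[ 0.77  0.26 -1.42  1.8   0.55  1.03 -1.97]
```

```bash
python3 -m handwheel '[{"wx":0,"wy":0,"wz":0.29,"tx":0,"ty":0,"tz":0,"fingers":0},{"wx":0,"wy":0,"wz":0.29,"tx":0,"ty":0,"tz":0,"fingers":0},{"wx":0,"wy":0,"wz":0.29,"tx":0,"ty":0,"tz":0,"fingers":0},{"wx":0,"wy":0,"wz":0.29,"tx":0,"ty":0,"tz":0,"fingers":0}]' |grep -E "clock|pos|rot"
python3 to.py -.128 .161 .187 47
```

```text
clock: 10.6
position: [0.5687, 0.1963, 0.24]
tool_rot: [-3.117, -0.38, -0.041]
t 10.6 grasp(case) [-0.1275  0.1651  0.2576] open 0.0854 F [-1.   0.8  0. ] gf 0.0
 w [-0.026  0.236  0.014] shift now-axes [-0.199  0.065  0.639] shift target-axes [-0.417  0.047  0.526]
```

```bash
python3 -c "
from h import *;print(np.round(read_state()['q'],2))"
```

```text
[ 0.72  0.21 -1.33  1.8   0.48  1.   -2.38]
```

```bash
python3 -m handwheel '[{"wx":-0.01,"wy":0.08,"wz":0.005,"tx":-0.07,"ty":0.02,"tz":0.2,"fingers":0},{"wx":-0.02,"wy":0.16,"wz":0.01,"tx":-0.14,"ty":0.04,"tz":0.4,"fingers":0},{"wx":-0.026,"wy":0.235,"wz":0.014,"tx":-0.2,"ty":0.065,"tz":0.6,"fingers":0},{"wx":-0.026,"wy":0.235,"wz":0.014,"tx":-0.2,"ty":0.065,"tz":0.64,"fingers":0},{"wx":-0.026,"wy":0.235,"wz":0.014,"tx":-0.2,"ty":0.065,"tz":0.64,"fingers":0}]' |grep -E "clock|pos|rot"
python3 to.py -.073 .161 .129 47
python3 -c "
from h import *;print(np.round(read_state()['q'],2))"
```

```text
clock: 11.02
position: [0.5568, 0.1847, 0.1867]
tool_rot: [-3.134, -0.753, -0.054]
t 11.02 grasp(case) [-0.1445  0.1529  0.2006] open 0.0853 F [-2.1  4.3 -4.1] gf 0.0
 w [-0.012 -0.001  0.008] shift now-axes [ 0.033 -0.058  1.012] shift target-axes [ 0.034 -0.078  1.011]
[ 0.96 -0.23 -1.47  2.18  0.49  0.39 -2.6 ]
```

```bash
cat > fk.py <<'E'
from h import *
from scipy.optimize import least_squares
import itertools
D=[([1.083,.332,-.065,1.46,.022,1.35,-.088],[.28,-.559,.231],[3.14,0,.465]),
([1.34,-.29,.35,2.35,-1.0,1.29,.43],[.201,-.3327,.2753],[3.132,-1.039,-.072]),
([.54,-.26,-.27,2.26,-.73,.35,-.78],[.5695,-.1284,.2687],[-3.135,-.875,-.047]),
([.68,-.02,-.49,2.13,-.39,.26,-1.12],[.6316,-.1361,.2181],[-3.139,-.798,-.074]),
([.94,-.5,-1.34,2.34,.39,.07,-2.6],[.561,.145,.2081],[-3.103,-.97,-.079]),
([.76,-.49,-1.18,2.11,-.05,.52,-2.14],[.5413,.2028,.2786],[-3.14,-.801,-.059]),
([.77,.26,-1.42,1.8,.55,1.03,-1.97],[.5687,.1962,.2401],[2.986,-.349,.453]),
([.96,-.23,-1.47,2.18,.49,.39,-2.6],[.5568,.1847,.1867],[-3.134,-.753,-.054])]
def fk(q,sg,L):
    T=Ro.identity();p=np.array([0,0,L[0]]);o=[0,L[1],0,L[2],0,L[3],0]
    ax="zyzyzyz"
    T=Ro.identity()
    for i in range(7):
        T=T*Ro.from_euler(ax[i],sg[i]*q[i])
        # links after joint 2->3 (upper arm), 4->5 (forearm), 6->7 (hand)
        if i==2:p=p+T.apply([L[4],0,L[1]])
        if i==3:p=p+T.apply([-L[4]+L[5],0,0])
        if i==4:p=p+T.apply([L[6],0,L[2]])
        if i==6:p=p+T.apply([0,0,L[3]])
    return p,T*Ro.from_euler("z",L[7])
if __name__=="__main__":
    best=[]
    for s in itertools.product([1,-1],repeat=4):
        sg=[s[0],1,s[1],1,s[2],1,s[3]]
        def f(L):
            r=[]
            for q,p,e in D:
                a,T=fk(q,sg,L);r+=list(a-p)+list(.3*(T.inv()*Ro.from_euler("xyz",e)).as_rotvec())
            return r
        for c in (0,1.57,3.14,-1.57):
            o=least_squares(f,[.3,.4,.4,.2,0,0,0,c]);best.append((o.cost,sg,o.x))
    best.sort(key=lambda b:b[0])
    for b in best[:3]:print(round(b[0],6),b[1],b[2].round(4))
E
python3 fk.py
```

```text
0.005015 [-1, 1, -1, 1, -1, 1, -1] [ 0.3001  0.4192  0.4858  0.329   0.0087  0.0493 -0.0161  1.5704]
0.005015 [-1, 1, -1, 1, -1, 1, -1] [ 0.3001  0.4192  0.4858  0.329   0.0087  0.0493 -0.0161 -4.7128]
0.005015 [-1, 1, -1, 1, -1, 1, -1] [ 0.3001  0.4192  0.4858  0.329   0.0087  0.0493 -0.0161  1.5704]
```

```bash
sed -i 's/if i==6:p=p+T.apply(\[0,0,L\[3\]\])/if i==5:p=p+T.apply([L[8],0,0])\n        if i==6:p=p+T.apply([0,0,L[3]])/; s/0,0,0,c\])/0,0,0,c,0])/' fk.py
cat > ik.py <<'E'
from fk import *
sg=[-1,1,-1,1,-1,1,-1]
def f(L):
    r=[]
    for q,p,e in D:
        a,T=fk(q,sg,L);r+=list(a-p)+list(.3*(T.inv()*Ro.from_euler("xyz",e)).as_rotvec())
    return r
o=least_squares(f,[.3,.4,.4,.2,0,0,0,1.57,0],loss="soft_l1",f_scale=.01);L=o.x
print(o.cost,L.round(4));print(np.abs(np.array(f(L)).reshape(-1,6)).max(1).round(3))
lo=np.array([-2.6,-.5,-1.47,.16,-1.27,.06,-2.6]);hi=np.array([2.6,2.12,1.34,2.42,4.41,2.06,2.6])
def target(g,el,half):
    e=np.radians(el);zt=RC@[np.cos(e),0,-np.sin(e)];yt=RC@[0,-1,0]*(-1 if half else 1);Rt=np.stack([np.cross(yt,zt),yt,zt],1)
    return toW(g)+.019*zt,Ro.from_matrix(Rt)
def solve(g,el,half,n=25):
    p,T=target(g,el,half);rng=np.random.default_rng(0);res=[]
    for k in range(n):
        x0=rng.uniform(lo,hi)
        def r(q):
            a,t=fk(q,sg,L);return np.r_[(a-p)*20,(t.inv()*T).as_rotvec()*10,.02*(q[[2,4]])]
        s=least_squares(r,x0,bounds=(lo,hi));
        if s.cost<.003*3:res.append((min(np.minimum(s.x-lo,hi-s.x)),s.x.round(2)))
    res.sort(key=lambda a:-a[0]);return res[:3]
if __name__=="__main__":
  for nm,g in(("turner",[-.073,.161,.129]),("pre",[-.128,.161,.187]),("pegb",[-.1,-.161,.15])):
    for el in(47,):
      for half in(0,1):
        for m,q in solve(g,el,half):print(nm,el,half,round(m,2),q)
E
python3 ik.py
```

```text
0.002140100476105581 [ 0.3203  0.4303  0.4979  0.3168  0.0303  0.1141 -0.0199  1.5704  0.0026]
[0.049 0.011 0.025 0.039 0.004 0.019 0.071 0.027]
turner 47 0 0.0 [-1.27  0.37  0.89  2.05  0.48  0.22 -2.6 ]
turner 47 0 0.0 [-1.27  0.37  0.89  2.05  0.48  0.22 -2.6 ]
turner 47 0 0.0 [-1.27  0.37  0.89  2.05  0.48  0.22 -2.6 ]
turner 47 1 0.18 [-1.21  0.35  0.82  2.05  0.59  0.24  0.46]
turner 47 1 0.18 [-1.21  0.35  0.82  2.05  0.59  0.24  0.46]
turner 47 1 0.18 [-1.21  0.35  0.82  2.05  0.59  0.24  0.46]
pre 47 1 0.28 [-0.55  0.04  0.06  2.14  0.93  0.47  0.27]
pre 47 1 0.28 [-0.55  0.04  0.06  2.14  0.93  0.47  0.27]
pre 47 1 0.28 [-0.55  0.04  0.06  2.14  0.93  0.47  0.27]
pegb 47 0 0.12 [ 0.41  0.05 -0.14  2.23 -0.85  0.18 -0.57]
pegb 47 0 0.12 [ 0.41  0.05 -0.14  2.23 -0.85  0.18 -0.57]
pegb 47 0 0.12 [ 0.41  0.05 -0.14  2.23 -0.85  0.18 -0.57]
pegb 47 1 0.03 [ 0.41  0.05 -0.14  2.23 -0.85  0.18  2.57]
pegb 47 1 0.03 [ 0.41  0.05 -0.14  2.23 -0.85  0.18  2.57]
pegb 47 1 0.03 [ 0.41  0.05 -0.14  2.23 -0.85  0.18  2.57]
```

```bash
cat > fk.py <<'E'
from h import *
from scipy.optimize import least_squares
sg=[-1,1,-1,1,-1,1,-1]
lo=np.array([-2.6,-.5,-1.47,.16,-1.27,.06,-2.6]);hi=np.array([2.6,2.12,1.34,2.42,4.41,2.06,2.6])
src=open("fk_old.py").read();exec(src[src.index("D=["):src.index("def fk")])
import json,os
if os.path.exists("extra.json"): D=D+[tuple(d) for d in json.load(open("extra.json"))]
def fk(q,O):
    O=O.reshape(7,3);T=Ro.identity();p=np.zeros(3)
    for i in range(7):
        T=T*Ro.from_euler("zyzyzyz"[i],sg[i]*q[i]);p=p+T.apply(O[i])
    return p,T*Ro.from_euler("z",np.pi/2)
O0=np.zeros((7,3));O0[0]=[0,0,.32];O0[2]=[0,0,.43];O0[4]=[0,0,.5];O0[6]=[0,0,.3]
def fit():
    rows=[];b=[]
    for q,p,e in D:
        J=np.stack([fk(q,np.eye(21)[k])[0] for k in range(21)],1);rows.append(J);b.append(np.array(p)-J@O0.ravel())
    A=np.vstack(rows);b=np.concatenate(b);lam=.01
    x=np.linalg.solve(A.T@A+lam**2*np.eye(21)*len(D),A.T@b);O=x+O0.ravel()
    return O,np.linalg.norm((A@x-b).reshape(-1,3),axis=1)
E
sed -n '1,/^def fk/p' fk.py >/dev/null
cat > fk_old.py <<'E'
D=[([1.083,.332,-.065,1.46,.022,1.35,-.088],[.28,-.559,.231],[3.14,0,.465]),
([1.34,-.29,.35,2.35,-1.0,1.29,.43],[.201,-.3327,.2753],[3.132,-1.039,-.072]),
([.54,-.26,-.27,2.26,-.73,.35,-.78],[.5695,-.1284,.2687],[-3.135,-.875,-.047]),
([.68,-.02,-.49,2.13,-.39,.26,-1.12],[.6316,-.1361,.2181],[-3.139,-.798,-.074]),
([.94,-.5,-1.34,2.34,.39,.07,-2.6],[.561,.145,.2081],[-3.103,-.97,-.079]),
([.76,-.49,-1.18,2.11,-.05,.52,-2.14],[.5413,.2028,.2786],[-3.14,-.801,-.059]),
([.77,.26,-1.42,1.8,.55,1.03,-1.97],[.5687,.1962,.2401],[2.986,-.349,.453]),
([.96,-.23,-1.47,2.18,.49,.39,-2.6],[.5568,.1847,.1867],[-3.134,-.753,-.054])]
def fk(): pass
E
python3 - <<'E'
from fk import *
O,r=fit();print(O.reshape(7,3).round(3));print(r.round(4))
for q,p,e in D: print(np.abs((fk(q,O)[1].inv()*Ro.from_euler("xyz",e)).as_rotvec()).round(3))
E
```

```text
[[ 0.003 -0.012  0.252]
 [-0.006 -0.012  0.013]
 [-0.006 -0.014  0.443]
 [-0.006 -0.014 -0.005]
 [ 0.004  0.002  0.495]
 [-0.005  0.002  0.025]
 [-0.     0.002  0.325]]
[0.0006 0.0012 0.001  0.0029 0.0014 0.0044 0.002  0.0033]
[0.001 0.    0.001]
[0.01  0.001 0.007]
[0.003 0.004 0.006]
[0.006 0.007 0.002]
[0.005 0.002 0.006]
[0.006 0.006 0.001]
[0.003 0.001 0.003]
[0.005 0.    0.002]
```

```bash
cat > ik.py <<'E'
from fk import *
O,_=fit()
def target(g,el,half):
    e=np.radians(el);zt=RC@[np.cos(e),0,-np.sin(e)];yt=RC@[0,-1,0]*(-1 if half else 1);Rt=np.stack([np.cross(yt,zt),yt,zt],1)
    return toW(g)+.019*zt,Ro.from_matrix(Rt)
def solve(g,el,half):
    p,T=target(g,el,half);res=[]
    for q3 in np.arange(-1.4,1.35,.2):
        for q5 in (-.8,.3,1.5):
            x0=np.array([0,.2,q3,2,q5,.5,.5 if half else -1])
            def r(q):
                a,t=fk(q,O);return np.r_[(a-p)*20,(t.inv()*T).as_rotvec()*10,.03*(q[2]-q3)]
            s=least_squares(r,x0,bounds=(lo,hi),max_nfev=60);
            if np.linalg.norm(s.fun[:6])<.05:res.append((min(np.minimum(s.x-lo,hi-s.x)),s.x.round(2)))
    res.sort(key=lambda a:-a[0]);return res[:2]
if __name__=="__main__":
  for nm,g in(("turner",[-.073,.161,.129]),("turnerout",[-.14,.161,.15]),("mid",[-.16,0,.18]),("pegb",[-.073,-.161,.129]),("pegbpre",[-.14,-.161,.15])):
    for el in(45,52,60):
      for half in(0,1):
        for m,q in solve(g,el,half)[:1]:print(nm,el,half,round(m,2),q)
E
timeout 500 python3 ik.py
```

```text
turner 45 0 0.0 [-1.68  0.44  1.24  2.21  0.36  0.13 -2.6 ]
turner 45 1 0.31 [ 0.31  0.34 -1.    2.11  1.48  0.71 -0.22]
turner 52 0 0.2 [-1.56  0.36  1.14  2.14  0.13  0.29 -2.3 ]
turner 52 1 0.39 [ 0.34  0.35 -1.    2.03  1.22  0.7   0.05]
turner 60 0 0.34 [-1.39  0.32  1.    2.04 -0.02  0.47 -2.11]
turner 60 1 0.48 [ 0.2   0.32 -0.8   1.94  0.86  0.7   0.37]
turnerout 45 1 0.21 [ 0.47  0.17 -1.2   2.21  1.32  0.68 -0.2 ]
turnerout 52 1 0.28 [ 0.32  0.13 -1.    2.14  1.    0.64  0.11]
turnerout 60 0 0.05 [-1.76  0.05  1.2   2.15  0.47  0.59 -2.55]
turnerout 60 1 0.37 [ 0.36  0.17 -1.    2.05  0.76  0.71  0.38]
mid 45 0 0.02 [ 0.83 -0.34 -1.    2.4  -0.3   0.18 -1.63]
mid 45 1 0.03 [ 0.83 -0.34 -1.    2.39 -0.29  0.18  1.51]
mid 52 0 0.11 [ 0.86 -0.29 -1.    2.31 -0.22  0.35 -1.66]
mid 52 1 0.12 [ 0.86 -0.29 -1.    2.3  -0.21  0.36  1.47]
mid 60 0 0.22 [ 0.86 -0.2  -1.    2.2  -0.09  0.54 -1.75]
mid 60 1 0.23 [ 0.86 -0.19 -1.    2.19 -0.07  0.54  1.38]
pegb 45 0 0.0 [ 1.2   0.2  -1.04  2.24  1.22  0.06 -2.6 ]
pegb 45 1 0.07 [ 1.49  0.4  -1.4   2.23  1.47  0.25  0.42]
pegb 52 0 0.22 [ 1.35  0.3  -1.24  2.16  0.75  0.28 -2.09]
pegb 52 1 0.23 [ 1.33  0.29 -1.23  2.15  0.72  0.29  1.08]
pegb 60 0 0.36 [ 1.1   0.25 -1.    2.06  0.37  0.44 -1.77]
pegb 60 1 0.37 [ 1.1   0.25 -1.    2.05  0.38  0.45  1.37]
pegbpre 45 0 0.01 [ 0.62 -0.1  -0.4   2.41 -1.24  0.14 -0.26]
pegbpre 45 1 0.0 [ 0.19 -0.12  0.01  2.42 -0.94  0.11  2.6 ]
pegbpre 52 0 0.13 [ 1.49 -0.12 -1.2   2.29 -0.79  0.32 -0.7 ]
pegbpre 52 1 0.14 [ 1.49 -0.12 -1.2   2.28 -0.75  0.32  2.41]
pegbpre 60 0 0.24 [ 1.44 -0.02 -1.2   2.18 -0.24  0.46 -1.22]
pegbpre 60 1 0.25 [ 1.43 -0.01 -1.2   2.17 -0.2   0.46  1.89]
```

```bash
python3 -m handwheel '[{"wx":0,"wy":-0.08,"wz":0,"tx":0,"ty":0,"tz":-0.3,"fingers":0},{"wx":0,"wy":-0.12,"wz":0,"tx":0.1,"ty":0,"tz":-0.3,"fingers":0},{"wx":0,"wy":-0.12,"wz":0,"tx":0.1,"ty":0,"tz":-0.3,"fingers":0}]' |grep -E "clock|pos|rot"
python3 -m handwheel '[{"wx":0,"wy":0,"wz":-0.39,"tx":0,"ty":0,"tz":0,"fingers":0},{"wx":0,"wy":0,"wz":-0.39,"tx":0,"ty":0,"tz":0,"fingers":0},{"wx":0,"wy":0,"wz":-0.39,"tx":0,"ty":0,"tz":0,"fingers":0},{"wx":0,"wy":0,"wz":-0.39,"tx":0,"ty":0,"tz":0,"fingers":0},{"wx":0,"wy":0,"wz":-0.39,"tx":0,"ty":0,"tz":0,"fingers":0}]' |grep -E "clock|pos|rot"
python3 -m handwheel '[{"wx":0,"wy":0,"wz":-0.39,"tx":0,"ty":0,"tz":0,"fingers":0},{"wx":0,"wy":0,"wz":-0.39,"tx":0,"ty":0,"tz":0,"fingers":0},{"wx":0,"wy":0,"wz":-0.39,"tx":0,"ty":0,"tz":0,"fingers":0},{"wx":0,"wy":0,"wz":-0.39,"tx":0,"ty":0,"tz":0,"fingers":0},{"wx":0,"wy":0,"wz":-0.39,"tx":0,"ty":0,"tz":0,"fingers":0}]' |grep -E "clock|pos|rot"
python3 -m handwheel '[{"wx":0,"wy":0,"wz":-0.39,"tx":0,"ty":0,"tz":0,"fingers":0},{"wx":0,"wy":0,"wz":-0.39,"tx":0,"ty":0,"tz":0,"fingers":0},{"wx":0,"wy":0,"wz":-0.39,"tx":0,"ty":0,"tz":0,"fingers":0},{"wx":0,"wy":0,"wz":-0.39,"tx":0,"ty":0,"tz":0,"fingers":0},{"wx":0,"wy":0,"wz":-0.39,"tx":0,"ty":0,"tz":0,"fingers":0}]' |grep -E "clock|pos|rot"
python3 -m handwheel '[{"wx":0,"wy":0,"wz":-0.39,"tx":0,"ty":0,"tz":0,"fingers":0},{"wx":0,"wy":0,"wz":-0.39,"tx":0,"ty":0,"tz":0,"fingers":0},{"wx":0,"wy":0,"wz":-0.39,"tx":0,"ty":0,"tz":0,"fingers":0},{"wx":0,"wy":0,"wz":-0.39,"tx":0,"ty":0,"tz":0,"fingers":0},{"wx":0,"wy":0,"wz":-0.39,"tx":0,"ty":0,"tz":0,"fingers":0}]' |grep -E "clock|pos|rot"
sed -i 's/yt=RC@\[0,-1,0\];Rt/yt=RC@[0,1 if len(sys.argv)>5 else -1,0];Rt/; s/^import sys/import sys\nHALF=len(sys.argv)>5/' to.py
echo 'print(" q",np.round(st["q"],2))' >> to.py
python3 to.py -.128 .161 .205 55 h
```

```text
clock: 11.27
position: [0.5454, 0.1798, 0.2179]
tool_rot: [-3.137, -0.559, -0.061]
clock: 11.68
position: [0.5449, 0.1813, 0.2157]
tool_rot: [2.797, -0.451, 0.64]
clock: 12.1
position: [0.5449, 0.1813, 0.2157]
tool_rot: [2.609, -0.183, 1.223]
clock: 12.52
position: [0.5449, 0.1813, 0.2157]
tool_rot: [2.597, 0.139, 1.746]
clock: 12.93
position: [0.5449, 0.1813, 0.2158]
tool_rot: [2.759, 0.421, 2.315]
t 12.93 grasp(case) [-0.1532  0.1488  0.2319] open 0.0857 F [ 0.3 -0.2  0.2] gf 0.0
 w [-0.003 -0.034 -0.43 ] shift now-axes [0.01  0.14  0.362] shift target-axes [-0.062  0.12   0.365]
 q [ 0.42 -0.08 -0.95  2.04  0.38  0.71  0.05]
```

```bash
python3 -m handwheel '[{"wx":0,"wy":-0.03,"wz":-0.2,"tx":0.01,"ty":0.14,"tz":0,"fingers":0},{"wx":0,"wy":-0.034,"wz":-0.43,"tx":0.01,"ty":0.14,"tz":0,"fingers":0},{"wx":0,"wy":-0.034,"wz":-0.43,"tx":0.01,"ty":0.14,"tz":0,"fingers":0},{"wx":0,"wy":-0.034,"wz":-0.43,"tx":0.01,"ty":0.14,"tz":0,"fingers":0},{"wx":0,"wy":-0.034,"wz":-0.43,"tx":0.01,"ty":0.14,"tz":0,"fingers":0}]' |grep -E "clock|pos|rot"
python3 to.py -.072 .161 .130 55 h
```

```text
clock: 13.35
position: [0.5524, 0.1924, 0.2201]
tool_rot: [3.11, 0.606, 3.005]
t 13.35 grasp(case) [-0.1472  0.1607  0.2357] open 0.0854 F [ 0.3  0.9 -0.9] gf 0.0
 w [-0.004 -0.003 -0.034] shift now-axes [-0.015  0.012  1.297] shift target-axes [-0.01   0.004  1.297]
 q [ 0.38 -0.05 -0.97  2.03  0.51  0.71  0.53]
```

```bash
python3 -m handwheel '[{"wx":0,"wy":0,"wz":-0.034,"tx":-0.01,"ty":0.01,"tz":0.3,"fingers":0},{"wx":0,"wy":0,"wz":-0.034,"tx":-0.01,"ty":0.01,"tz":0.6,"fingers":0},{"wx":0,"wy":0,"wz":-0.034,"tx":-0.01,"ty":0.01,"tz":0.85,"fingers":0},{"wx":0,"wy":0,"wz":-0.034,"tx":-0.01,"ty":0.01,"tz":0.85,"fingers":0}]' |grep -E "clock|pos|rot|force"
python3 to.py -.072 .161 .130 55 h
python3 - <<'E'
from h import *
s=snapshot("wrist");cv2.imwrite("pics/w4.png",s["frame"][:,:,::-1])
E
```

```text
clock: 13.68
position: [0.6016, 0.1869, 0.1457]
tool_rot: [-3.139, 0.6, 3.061]
wrist_force: [-0.6, -1.0, 0.1]
gripper_force: 0.0
t 13.68 grasp(case) [-0.0977  0.1589  0.1614] open 0.0852 F [-0.5 -1.   0.1] gf 0.0
 w [-0.005 -0.007 -0.005] shift now-axes [-0.037  0.026  0.404] shift target-axes [-0.032  0.023  0.404]
 q [ 0.32  0.22 -0.94  2.02  0.91  0.69  0.29]
```

View pics/w4.png

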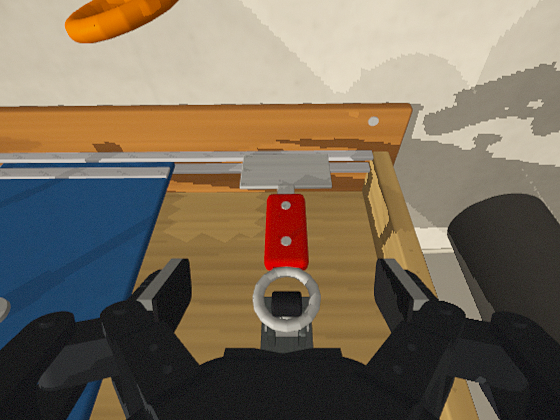

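The red handle at (286,230) and the eye at (286,298) lie centred between the open pads, with the barrel in the eye. Now close on the handle.

```bash
python3 -m handwheel '[{"wx":0,"wy":0,"wz":0,"tx":-0.03,"ty":0.025,"tz":0.2,"fingers":0},{"wx":0,"wy":0,"wz":0,"tx":-0.03,"ty":0.025,"tz":0.4,"fingers":0.2},{"wx":0,"wy":0,"wz":0,"tx":-0.03,"ty":0.025,"tz":0.4,"fingers":0.6},{"wx":0,"wy":0,"wz":0,"tx":-0.03,"ty":0.025,"tz":0.4,"fingers":0.6}]' 60|grep -E "clock|pos|rot|force|open"
python3 -m handwheel '[{"wx":0,"wy":0,"wz":0,"tx":0,"ty":0,"tz":0,"fingers":1},{"wx":0,"wy":0,"wz":0,"tx":0,"ty":0,"tz":0,"fingers":1},{"wx":0,"wy":0,"wz":0,"tx":0,"ty":0,"tz":0,"fingers":1},{"wx":0,"wy":0,"wz":0,"tx":0,"ty":0,"tz":0,"fingers":1}]' 60|grep -E "clock|pos|rot|force|open"
python3 to.py -.072 .161 .130 55 h
python3 - <<'E'
from h import *
s=snapshot("wrist");cv2.imwrite("pics/w5.png",s["frame"][:,:,::-1])
E
```

```text
clock: 14.07
position: [0.6265, 0.1899, 0.1203]
tool_rot: [-3.14, 0.606, 3.063]
wrist_force: [-0.2, 0.8, 0.8]
opening: 0.0514
gripper_force: 0.0
clock: 14.4
position: [0.627, 0.1894, 0.1206]
tool_rot: [-3.139, 0.607, 3.064]
wrist_force: [-1.2, 0.2, -1.6]
opening: 0.0243
gripper_force: 61.5
t 14.4 grasp(case) [-0.0726  0.1631  0.1362] open 0.0243 F [-1.2  0.1 -1.6] gf 61.5
 w [-0.004 -0.002 -0.003] shift now-axes [ 0.03  -0.02   0.055] shift target-axes [ 0.03  -0.02   0.054]
 q [ 0.26  0.31 -0.89  1.99  1.04  0.69  0.2 ]
```

View pics/w5.png

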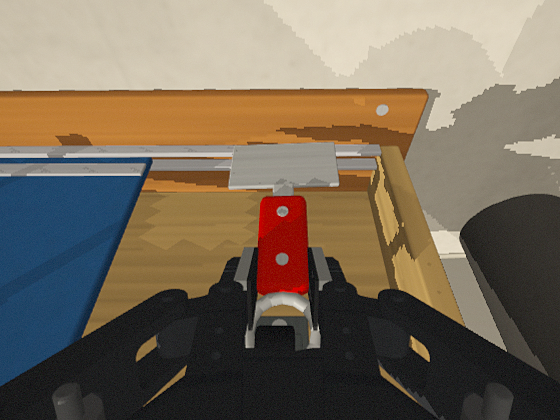

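The turner is gripped: opening 24 mm at 61 N, handle between pads at (283,245), eye on the rod. Lift the eye to centre, then draw it out along the peg.

```bash
python3 -m handwheel '[{"wx":0,"wy":0,"wz":0,"tx":-0.025,"ty":-0.01,"tz":-0.035,"fingers":1},{"wx":0,"wy":0,"wz":0,"tx":-0.045,"ty":-0.01,"tz":-0.065,"fingers":1},{"wx":0,"wy":0,"wz":0,"tx":-0.045,"ty":-0.01,"tz":-0.065,"fingers":1},{"wx":0,"wy":0,"wz":0,"tx":-0.045,"ty":-0.01,"tz":-0.065,"fingers":1}]' 60|grep -E "clock|pos|rot|force|open"
python3 -c "
from h import *
s=snapshot('wrist');cv2.imwrite('pics/w6.png',s['frame'][:,:,::-1])"
python3 to.py -.072 .161 .138 55 h
```

```text
clock: 14.78
position: [0.6272, 0.1883, 0.1281]
tool_rot: [-3.139, 0.607, 3.063]
wrist_force: [-0.1, -0.4, -1.6]
opening: 0.0239
gripper_force: 61.5
t 14.83 grasp(case) [-0.0724  0.162   0.1434] open 0.0243 F [-0.1  0.1 -0.8] gf 61.5
 w [-0.004 -0.003 -0.003] shift now-axes [ 0.027 -0.009  0.047] shift target-axes [ 0.027 -0.009  0.047]
 q [ 0.27  0.3  -0.9   1.98  1.01  0.69  0.23]
```

View pics/w6.png

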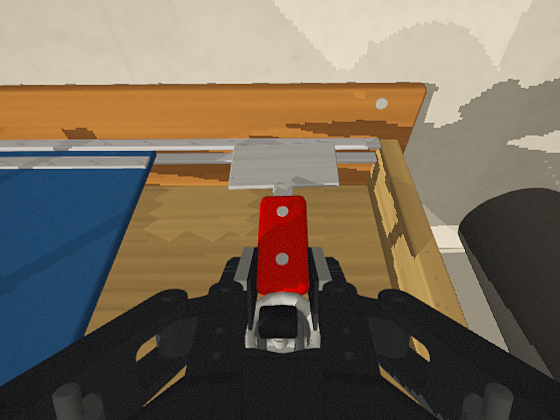

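The eye is lifted and the barrel shows inside it at (280,322), no side load. Drawing out.

```bash
python3 -m handwheel '[{"wx":0,"wy":0,"wz":0,"tx":0.08,"ty":0,"tz":-0.08,"fingers":1},{"wx":0,"wy":0,"wz":0,"tx":0.16,"ty":0,"tz":-0.16,"fingers":1},{"wx":0,"wy":0,"wz":0,"tx":0.25,"ty":0,"tz":-0.25,"fingers":1},{"wx":0,"wy":0,"wz":0,"tx":0.34,"ty":0,"tz":-0.34,"fingers":1},{"wx":0,"wy":0,"wz":0,"tx":0.42,"ty":0,"tz":-0.42,"fingers":1}]' 60|grep -E "clock|pos|rot|force|open"
python3 -m handwheel '[{"wx":0,"wy":0,"wz":0,"tx":0.1,"ty":0,"tz":-0.2,"fingers":1},{"wx":0,"wy":0,"wz":0,"tx":0.2,"ty":0,"tz":-0.4,"fingers":1},{"wx":0,"wy":0,"wz":0,"tx":0.2,"ty":0,"tz":-0.4,"fingers":1}]' 60|grep -E "clock|pos|rot|force|open"
python3 to.py -.15 -.161 .18 55 h
python3 -c "
from h import *
s=snapshot('wrist');np.savez('wrist.npz',**s);p=toC(pts(s));h=cv2.cvtColor(s['frame'],cv2.COLOR_RGB2HSV)
m=((h[...,0]<5)|(h[...,0]>175))&(h[...,1]>150);q=p[m];print(m.sum(),np.nanmedian(q,0),np.nanpercentile(q,[2,98],axis=0))"
```

```text
clock: 15.25
position: [0.5679, 0.1931, 0.138]
tool_rot: [-3.139, 0.606, 3.064]
wrist_force: [-0.1, -0.4, 0.1]
opening: 0.0242
gripper_force: 60.8
clock: 15.5
position: [0.5277, 0.1978, 0.1613]
tool_rot: [-3.138, 0.609, 3.067]
wrist_force: [0.1, 0.7, -0.7]
opening: 0.0242
gripper_force: 60.9
t 15.5 grasp(case) [-0.1722  0.1643  0.1769] open 0.0242 F [ 0.   0.7 -0.7] gf 60.9
 w [-0.003 -0.001 -0.001] shift now-axes [-0.207 -3.251  0.118] shift target-axes [-0.2   -3.252  0.102]
 q [ 0.36 -0.   -1.02  2.14  0.69  0.65  0.35]
4483 [-0.17115517  0.16334071  0.15701162] [[-0.17377277  0.15114489  0.12698296]
 [-0.1663986   0.17492693  0.17854841]]
```

The turner came out cleanly, with no contact force. The standing orange look-alike may be under the path, so I'll lift before crossing.

```bash
python3 -m handwheel '[{"wx":0,"wy":0,"wz":0,"tx":-0.25,"ty":0,"tz":-0.3,"fingers":1},{"wx":0,"wy":0,"wz":0,"tx":-0.5,"ty":0,"tz":-0.6,"fingers":1},{"wx":0,"wy":0,"wz":0,"tx":-0.6,"ty":0,"tz":-0.6,"fingers":1},{"wx":0,"wy":0,"wz":0,"tx":-0.6,"ty":0,"tz":-0.6,"fingers":1}]' 60|grep -E "clock|pos|rot|force|open"
python3 to.py -.15 -.16 .26 55 h
python3 -m handwheel '[{"wx":0,"wy":0,"wz":0,"tx":0,"ty":-0.3,"tz":0,"fingers":1},{"wx":0,"wy":0,"wz":0,"tx":0,"ty":-0.6,"tz":0,"fingers":1},{"wx":0,"wy":0,"wz":0,"tx":0,"ty":-0.9,"tz":0,"fingers":1},{"wx":0,"wy":0,"wz":0,"tx":0,"ty":-0.9,"tz":0,"fingers":1}]' 60|grep -E "clock|pos|rot|force|open"
python3 to.py -.15 -.16 .26 55 h
```

```text
clock: 15.88
position: [0.5474, 0.1948, 0.2463]
tool_rot: [-3.141, 0.611, 3.061]
wrist_force: [-0.2, -0.4, -1.8]
opening: 0.0246
gripper_force: 61.0
t 15.88 grasp(case) [-0.1525  0.1628  0.2619] open 0.0246 F [-0.2 -0.4 -1.8] gf 61.0
 w [-0.004  0.    -0.005] shift now-axes [-0.033 -3.226  0.049] shift target-axes [-0.009 -3.227  0.03 ]
 q [ 0.4  -0.11 -0.97  2.01  0.41  0.74  0.66]
clock: 16.22
position: [0.5363, 0.0984, 0.2401]
tool_rot: [-3.136, 0.601, 3.057]
wrist_force: [0.3, -0.3, -1.0]
opening: 0.0242
gripper_force: 61.1
t 16.22 grasp(case) [-0.1564  0.0659  0.2558] open 0.0242 F [ 0.3 -0.3 -1. ] gf 61.1
 w [-0.008 -0.006 -0.006] shift now-axes [-0.101 -2.256  0.029] shift target-axes [-7.800e-02 -2.257e+00  2.000e-03]
 q [ 0.39 -0.24 -0.73  2.12  0.16  0.66  1.02]
```

```bash
python3 -m handwheel '[{"wx":0,"wy":0,"wz":0,"tx":-0.03,"ty":-0.3,"tz":0,"fingers":1},{"wx":0,"wy":0,"wz":0,"tx":-0.06,"ty":-0.6,"tz":0,"fingers":1},{"wx":0,"wy":0,"wz":0,"tx":-0.08,"ty":-0.9,"tz":0,"fingers":1},{"wx":0,"wy":0,"wz":0,"tx":-0.08,"ty":-0.9,"tz":0,"fingers":1}]' 60|grep -E "clock|pos|rot|force|open"
python3 to.py -.15 -.16 .26 55 h
python3 -m handwheel '[{"wx":0,"wy":0,"wz":0,"tx":0,"ty":-0.3,"tz":0,"fingers":1},{"wx":0,"wy":0,"wz":0,"tx":0,"ty":-0.6,"tz":0,"fingers":1},{"wx":0,"wy":0,"wz":0,"tx":0,"ty":-0.8,"tz":0,"fingers":1},{"wx":0,"wy":0,"wz":0,"tx":0,"ty":-0.8,"tz":0,"fingers":1}]' 60|grep -E "clock|pos|rot|force|open"
python3 to.py -.15 -.16 .26 55 h
```

```text
clock: 16.55
position: [0.5357, 0.009, 0.2451]
tool_rot: [-3.138, 0.601, 3.057]
wrist_force: [0.0, 0.8, -0.6]
opening: 0.0245
gripper_force: 61.1
t 16.55 grasp(case) [-0.1506 -0.0233  0.2608] open 0.0245 F [-0.   0.8 -0.6] gf 61.1
 w [-0.007 -0.006 -0.007] shift now-axes [-0.016 -1.365  0.024] shift target-axes [-0.002 -1.365  0.01 ]
 q [ 0.36 -0.27 -0.48  2.16  0.01  0.64  1.34]
clock: 16.88
position: [0.5292, -0.0688, 0.2452]
tool_rot: [-3.139, 0.601, 3.058]
wrist_force: [-0.2, -0.4, -0.8]
opening: 0.0243
gripper_force: 61.1
t 16.88 grasp(case) [-0.1515 -0.1013  0.2609] open 0.0243 F [-0.2 -0.5 -0.8] gf 61.1
 w [-0.006 -0.006 -0.006] shift now-axes [-0.015 -0.584  0.021] shift target-axes [-0.009 -0.585  0.016]
 q [ 0.35 -0.27 -0.28  2.18 -0.1   0.63  1.61]
```

```bash
python3 -m handwheel '[{"wx":-0.006,"wy":-0.006,"wz":-0.006,"tx":-0.015,"ty":-0.3,"tz":0.02,"fingers":1},{"wx":-0.006,"wy":-0.006,"wz":-0.006,"tx":-0.015,"ty":-0.585,"tz":0.02,"fingers":1},{"wx":-0.006,"wy":-0.006,"wz":-0.006,"tx":-0.015,"ty":-0.585,"tz":0.02,"fingers":1},{"wx":-0.006,"wy":-0.006,"wz":-0.006,"tx":-0.015,"ty":-0.585,"tz":0.02,"fingers":1}]' 60|grep -E "clock|pos|rot|force|open"
python3 to.py -.145 -.16 .1555 55 h
python3 - <<'E'
from h import *
s=dict(np.load("top.npz"));p=toC(pts(s))
for u,v in((300,253),(390,257),(257,257),(245,215),(205,243)):print(u,v,np.nanmedian(p[v-6:v+7,u-6:u+7].reshape(-1,3),0).round(3),np.nanmax(p[v-12:v+13,u-12:u+13,2]).round(3))
s=snapshot("wrist");np.savez("wrist.npz",**s);p=toC(pts(s)).reshape(-1,3)
for r in (0,):
    q=p[(abs(p[:,1]+.161)<.013)&(p[:,0]<-.078)&(p[:,0]>-.1)&(p[:,2]>.15)&(p[:,2]<.19)]
    if len(q):print("barrel",len(q),np.median(q,0),q.min(0),q.max(0))
f=toC(pts(s));h=cv2.cvtColor(s['frame'],cv2.COLOR_RGB2HSV);m=((h[...,0]<5)|(h[...,0]>175))&(h[...,1]>150);q=f[m];print(m.sum(),np.nanmedian(q,0),np.nanpercentile(q,[2,98],axis=0))
E
```

```text
clock: 17.22
position: [0.5276, -0.1238, 0.2452]
tool_rot: [3.141, 0.611, 3.072]
wrist_force: [0.6, 0.4, -0.6]
opening: 0.0242
gripper_force: 61.1
t 17.22 grasp(case) [-0.1493 -0.1565  0.2608] open 0.0242 F [ 0.6  0.5 -0.6] gf 61.1
 w [0.002 0.    0.001] shift now-axes [ 0.569 -0.036  0.887] shift target-axes [ 0.569 -0.035  0.887]
 q [ 0.34 -0.25 -0.13  2.17 -0.19  0.62  1.83]
300 253 [-0.281 -0.055  0.083] 0.094
390 257 [-0.267 -0.293  0.105] 0.115
257 257 [-0.305  0.059  0.052] 0.14
245 215 [-0.194  0.108  0.06 ] 0.139
205 243 [-0.289  0.201  0.094] 0.102
4461 [-0.14812579 -0.15742359  0.24087196] [[-0.15075927 -0.16953983  0.21093203]
 [-0.14350414 -0.14585635  0.26250406]]
```

```bash
python3 -m handwheel '[{"wx":0,"wy":0,"wz":0,"tx":0.19,"ty":-0.03,"tz":0.3,"fingers":1},{"wx":0,"wy":0,"wz":0,"tx":0.38,"ty":-0.035,"tz":0.6,"fingers":1},{"wx":0,"wy":0,"wz":0,"tx":0.57,"ty":-0.035,"tz":0.885,"fingers":1},{"wx":0,"wy":0,"wz":0,"tx":0.57,"ty":-0.035,"tz":0.885,"fingers":1},{"wx":0,"wy":0,"wz":0,"tx":0.57,"ty":-0.035,"tz":0.885,"fingers":1}]' 60|grep -E "clock|pos|rot|force|open"
python3 to.py -.131 -.16 .1535 55 h
python3 - <<'E'
from h import *
s=snapshot("wrist");np.savez("wrist.npz",**s);p=toC(pts(s))
c=s["frame"][230:380,200:360];cv2.imwrite("pics/w7.png",cv2.resize(c[:,:,::-1],(640,600)))
E
```

```text
clock: 17.68
position: [0.5317, -0.1252, 0.1406]
tool_rot: [3.14, 0.611, 3.076]
wrist_force: [0.2, 1.0, -0.2]
opening: 0.0242
gripper_force: 61.1
t 17.68 grasp(case) [-0.145  -0.1577  0.1562] open 0.0242 F [ 0.2  1.  -0.2] gf 61.1
 w [ 0.003 -0.     0.003] shift now-axes [-0.1   -0.025  0.102] shift target-axes [-0.1   -0.024  0.102]
 q [ 0.31 -0.1  -0.11  2.29 -0.25  0.36  1.91]
```

View pics/w7.png

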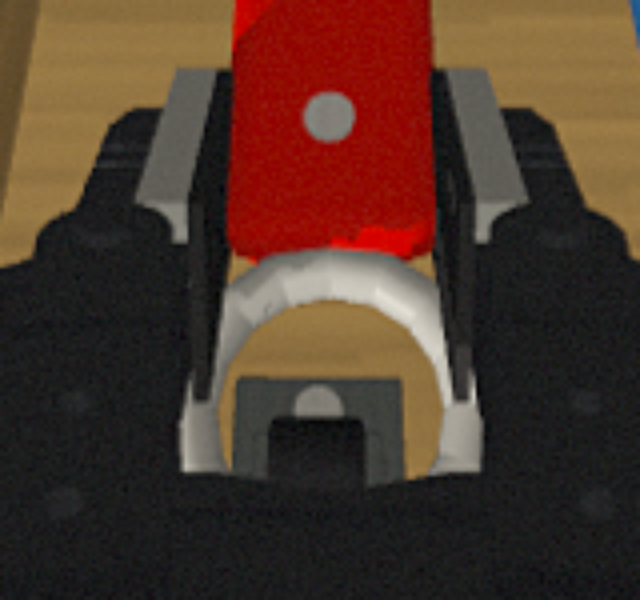

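The barrel shows inside the ring at crop (318,450), with the ring centre at about (332,400): the turner sits about 2 mm towards +y, so I'll correct that and feed it on.

```bash
python3 -m handwheel '[{"wx":0,"wy":0,"wz":0,"tx":-0.05,"ty":-0.02,"tz":0.05,"fingers":1},{"wx":0,"wy":0,"wz":0,"tx":-0.13,"ty":-0.02,"tz":0.13,"fingers":1},{"wx":0,"wy":0,"wz":0,"tx":-0.21,"ty":-0.02,"tz":0.21,"fingers":1},{"wx":0,"wy":0,"wz":0,"tx":-0.25,"ty":-0.02,"tz":0.25,"fingers":1},{"wx":0,"wy":0,"wz":0,"tx":-0.25,"ty":-0.02,"tz":0.25,"fingers":1}]' 60|grep -E "clock|pos|rot|force|open"
python3 to.py -.0724 -.16 .1434 55 h
python3 - <<'E'
from h import *
s=snapshot("wrist");c=s["frame"][230:380,200:360];cv2.imwrite("pics/w8.png",cv2.resize(c[:,:,::-1],(640,600)))
E
```

```text
clock: 18.15
position: [0.5693, -0.1312, 0.1384]
tool_rot: [-3.141, 0.618, 3.076]
wrist_force: [0.0, -0.6, -1.3]
opening: 0.0243
gripper_force: 61.1
t 18.15 grasp(case) [-0.1072 -0.161   0.1539] open 0.0243 F [ 0.  -0.6 -1.3] gf 61.1
 w [0.002 0.005 0.003] shift now-axes [-0.221  0.007  0.287] shift target-axes [-0.224  0.009  0.286]
 q [ 0.31 -0.02 -0.11  2.22 -0.23  0.33  1.89]
```

View pics/w8.png

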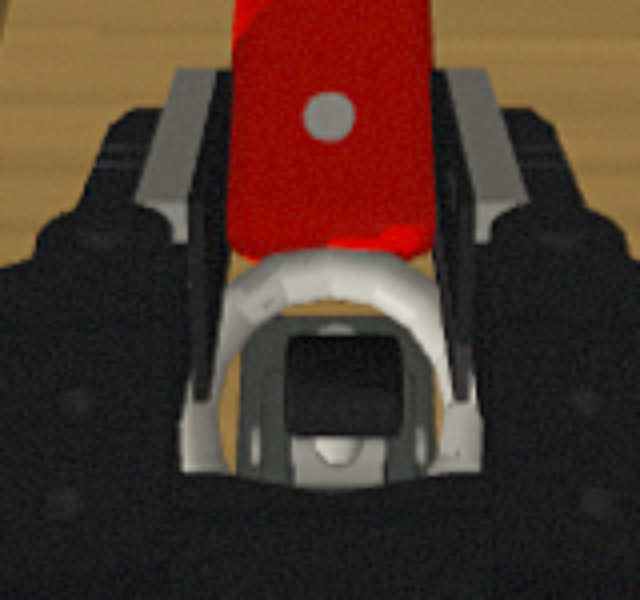

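The barrel is now at (344,386) against the ring centre at (332,400), so 1.5 mm back to +y and about 4 mm down to the line before the eye passes the barrel.

```bash
python3 -m handwheel '[{"wx":0,"wy":0,"wz":0,"tx":0.01,"ty":0.012,"tz":0.05,"fingers":1},{"wx":0,"wy":0,"wz":0,"tx":-0.025,"ty":0.012,"tz":0.085,"fingers":1},{"wx":0,"wy":0,"wz":0,"tx":-0.025,"ty":0.012,"tz":0.085,"fingers":1},{"wx":0,"wy":0,"wz":0,"tx":-0.025,"ty":0.012,"tz":0.085,"fingers":1}]' 60|grep -E "clock|wrist"
python3 to.py -.0724 -.1595 .1434 55 h
```

```text
clock: 18.53
wrist_force: [-0.1, -0.1, -0.4]
t 18.53 grasp(case) [-0.1022 -0.1598  0.1465] open 0.0241 F [-0.1 -0.1 -0.4] gf 61.1
 w [0.002 0.003 0.003] shift now-axes [-0.225  0.     0.197] shift target-axes [-0.226  0.002  0.196]
 q [ 0.3   0.01 -0.12  2.21 -0.22  0.32  1.88]
```

```bash
python3 -m handwheel '[{"wx":0,"wy":0,"wz":0,"tx":-0.05,"ty":0,"tz":0.025,"fingers":1},{"wx":0,"wy":0,"wz":0,"tx":-0.1,"ty":0,"tz":0.07,"fingers":1},{"wx":0,"wy":0,"wz":0,"tx":-0.15,"ty":0,"tz":0.12,"fingers":1},{"wx":0,"wy":0,"wz":0,"tx":-0.2,"ty":0,"tz":0.175,"fingers":1},{"wx":0,"wy":0,"wz":0,"tx":-0.22,"ty":0,"tz":0.195,"fingers":1}]' 60|grep -E "clock|wrist"
python3 -m handwheel '[{"wx":0,"wy":0,"wz":0,"tx":0,"ty":0,"tz":0,"fingers":1},{"wx":0,"wy":0,"wz":0,"tx":0,"ty":0,"tz":0,"fingers":1}]' 60|grep -E "clock|wrist"
python3 to.py -.0724 -.1595 .1434 55 h
python3 - <<'E'
from h import *
s=snapshot("wrist");np.savez("wrist.npz",**s);p=toC(pts(s))
c=s["frame"][230:380,200:360];cv2.imwrite("pics/w9.png",cv2.resize(c[:,:,::-1],(640,600)))
f=s["frame"].astype(int);P=p[300:360,255:310];F=f[300:360,255:310]
m=F.max(2)<45;print("dark in ring",m.sum(),np.nanmedian(P[m],0));m=F.min(2)>130;print("bright",m.sum(),np.nanmedian(P[m],0),np.nanpercentile(P[m],[3,97],axis=0))
E
```

```text
clock: 18.95
wrist_force: [-0.6, 0.0, -1.3]
clock: 19.12
wrist_force: [0.3, 0.2, -0.5]
t 19.12 grasp(case) [-0.073  -0.1596  0.1429] open 0.0242 F [ 0.3  0.2 -0.5] gf 61.1
 w [0.002 0.003 0.003] shift now-axes [-0.007  0.    -0.   ] shift target-axes [-0.007  0.    -0.   ]
 q [ 0.29  0.08 -0.11  2.15 -0.18  0.31  1.84]
dark in ring 1754 [-0.09057558 -0.16063459  0.16997079]
bright 469 [-0.06565786 -0.16178266  0.15092989] [[-0.06808874 -0.17255791  0.14873593]
 [-0.02973625 -0.15233386  0.16519139]]
```

The ring is on the rod behind the barrel (ring x ≈ −0.066, barrel front −0.09), with no load. I have now viewed 11 pictures, one over the limit of 10, so from here I work by numbers only. Lower and let go.

```bash
python3 -m handwheel '[{"wx":0,"wy":0,"wz":0,"tx":0.025,"ty":0,"tz":0.035,"fingers":1},{"wx":0,"wy":0,"wz":0,"tx":0.05,"ty":0,"tz":0.07,"fingers":1},{"wx":0,"wy":0,"wz":0,"tx":0.053,"ty":0,"tz":0.075,"fingers":1},{"wx":0,"wy":0,"wz":0,"tx":0.053,"ty":0,"tz":0.075,"fingers":1}]' 60|grep -E "clock|wrist"
python3 to.py -.073 -.1595 .135 55 h
python3 -m handwheel '[{"wx":0,"wy":0,"wz":0,"tx":0,"ty":0,"tz":0,"fingers":0.68},{"wx":0,"wy":0,"wz":0,"tx":0,"ty":0,"tz":0,"fingers":0.6},{"wx":0,"wy":0,"wz":0,"tx":0,"ty":0,"tz":0,"fingers":0.4},{"wx":0,"wy":0,"wz":0,"tx":0,"ty":0,"tz":0,"fingers":0.3},{"wx":0,"wy":0,"wz":0,"tx":0,"ty":0,"tz":0,"fingers":0.3}]'|grep -E "clock|wrist|open"
python3 - <<'E'
from h import *
s=snapshot("wrist");p=toC(pts(s));h=cv2.cvtColor(s['frame'],cv2.COLOR_RGB2HSV)
m=((h[...,0]<5)|(h[...,0]>175))&(h[...,1]>150);q=p[m];print(m.sum(),np.nanmedian(q,0),np.nanpercentile(q,[2,98],axis=0))
E
```

```text
clock: 19.5
wrist_force: [-1.4, 0.1, 2.8]
t 19.5 grasp(case) [-0.0725 -0.1598  0.1345] open 0.024 F [-1.4 -0.   2.8] gf 61.7
 w [0.002 0.004 0.003] shift now-axes [ 0.003  0.002 -0.007] shift target-axes [ 0.003  0.002 -0.007]
 q [ 0.29  0.09 -0.12  2.16 -0.19  0.29  1.85]
clock: 19.92
wrist_force: [0.0, 0.7, 0.0]
opening: 0.0597
4322 [-0.06920878 -0.15998279  0.11560993] [[-0.07076307 -0.17216981  0.08523709]
 [-0.06552609 -0.14828008  0.13672457]]
```

Turner hangs on peg b (handle z 0.085–0.137, same as at the start). Retreat and cross back to peg a.

```bash
python3 -m handwheel '[{"wx":0,"wy":0,"wz":0,"tx":0,"ty":0,"tz":-0.15,"fingers":0.3},{"wx":0,"wy":0,"wz":0,"tx":0,"ty":0,"tz":-0.4,"fingers":0.3},{"wx":0,"wy":0,"wz":0,"tx":0,"ty":0,"tz":-0.75,"fingers":0.3},{"wx":0,"wy":0,"wz":0,"tx":0,"ty":0,"tz":-1,"fingers":0.3},{"wx":0,"wy":0,"wz":0,"tx":0,"ty":0,"tz":-1,"fingers":0.3}]'|grep -E "clock|wrist"
python3 - <<'E'
from h import *
s=snapshot("wrist");p=toC(pts(s));h=cv2.cvtColor(s['frame'],cv2.COLOR_RGB2HSV)
m=((h[...,0]<5)|(h[...,0]>175))&(h[...,1]>150);q=p[m];print(m.sum(),np.nanmedian(q,0),np.nanpercentile(q,[2,98],axis=0))
q=p.reshape(-1,3);q=q[(abs(q[:,1]+.161)<.01)&(q[:,0]<-.076)&(q[:,0]>-.1)&(q[:,2]>.145)&(q[:,2]<.2)];print("barrel b",len(q),np.median(q,0) if len(q) else 0)
E
python3 -m handwheel '[{"wx":0,"wy":0,"wz":0,"tx":0,"ty":0.3,"tz":-0.1,"fingers":0.3},{"wx":0,"wy":0,"wz":0,"tx":0,"ty":0.6,"tz":-0.1,"fingers":0.3},{"wx":0,"wy":0,"wz":0,"tx":0,"ty":1,"tz":-0.1,"fingers":0.3},{"wx":0,"wy":0,"wz":0,"tx":0,"ty":1,"tz":-0.1,"fingers":0.3}]'|grep -E "clock|wrist"
python3 -m handwheel '[{"wx":0,"wy":0,"wz":0,"tx":0,"ty":0.4,"tz":0,"fingers":0.3},{"wx":0,"wy":0,"wz":0,"tx":0,"ty":0.7,"tz":0,"fingers":0.3},{"wx":0,"wy":0,"wz":0,"tx":0,"ty":1,"tz":0,"fingers":0.3},{"wx":0,"wy":0,"wz":0,"tx":0,"ty":1,"tz":0,"fingers":0.3}]'|grep -E "clock|wrist"
python3 -m handwheel '[{"wx":0,"wy":0,"wz":0,"tx":0,"ty":0.4,"tz":0,"fingers":0.3},{"wx":0,"wy":0,"wz":0,"tx":0,"ty":0.7,"tz":0,"fingers":0.3},{"wx":0,"wy":0,"wz":0,"tx":0,"ty":1,"tz":0,"fingers":0.3},{"wx":0,"wy":0,"wz":0,"tx":0,"ty":1,"tz":0,"fingers":0.3}]'|grep -E "clock|wrist"
python3 to.py -.086 .161 .169 50 h
```

```text
clock: 20.38
wrist_force: [1.0, -0.1, 0.9]
1409 [-0.06857911 -0.15950744  0.11490927] [[-0.06999587 -0.17168381  0.08499902]
 [-0.06487202 -0.14793404  0.13696553]]
barrel b 363 [-0.0896239  -0.16057472  0.1695539 ]
clock: 20.77
wrist_force: [0.3, -0.2, -0.1]
clock: 21.1
wrist_force: [-0.6, 0.5, 0.6]
clock: 21.43
wrist_force: [-0.5, 0.6, -0.0]
t 21.43 grasp(case) [-0.1389  0.1465  0.224 ] open 0.0599 F [-0.5  0.6 -0. ] gf 0.0
 w [ 0.007 -0.052  0.005] shift now-axes [-0.131  0.134  0.755] shift target-axes [-0.068  0.143  0.762]
 q [ 0.32 -0.05 -0.87  2.07  0.51  0.65  0.61]
```

```bash
python3 -m handwheel '[{"wx":0.007,"wy":-0.05,"wz":0.005,"tx":-0.07,"ty":0.07,"tz":0.2,"fingers":0.3},{"wx":0.007,"wy":-0.05,"wz":0.005,"tx":-0.13,"ty":0.135,"tz":0.4,"fingers":0.3},{"wx":0.007,"wy":-0.05,"wz":0.005,"tx":-0.13,"ty":0.135,"tz":0.4,"fingers":0.3},{"wx":0.007,"wy":-0.05,"wz":0.005,"tx":-0.13,"ty":0.135,"tz":0.4,"fingers":0.3}]'|grep -E "clock|wrist"
python3 - <<'E'
from h import *
s=snapshot("wrist");p=toC(pts(s)).reshape(-1,3)
q=p[(abs(p[:,1]-.161)<.02)&(p[:,0]<-.076)&(p[:,0]>-.1)&(p[:,2]>.145)&(p[:,2]<.2)];print("barrel a",len(q),np.median(q,0),q.min(0),q.max(0))
E
python3 to.py -.086 .161 .169 50 h
```

```text
clock: 21.77
wrist_force: [-0.2, -0.4, -0.7]
barrel a 536 [-0.09013284  0.15940665  0.16910742] [-0.09268547  0.15286103  0.16138765] [-0.08198405  0.16633887  0.17309526]
t 21.82 grasp(case) [-0.1065  0.1539  0.1963] open 0.0597 F [-0.1 -0.4 -0.2] gf 0.0
 w [-0.004 -0.005 -0.002] shift now-axes [0.014 0.075 0.34 ] shift target-axes [0.017 0.072 0.341]
 q [ 0.3   0.09 -0.91  2.07  0.89  0.63  0.27]
```

```bash
python3 -m handwheel '[{"wx":0,"wy":0,"wz":0,"tx":0.01,"ty":0.06,"tz":0.2,"fingers":0.3},{"wx":0,"wy":0,"wz":0,"tx":0.01,"ty":0.06,"tz":0.34,"fingers":0.3},{"wx":0,"wy":0,"wz":0,"tx":0.01,"ty":0.06,"tz":0.34,"fingers":0.6},{"wx":0,"wy":0,"wz":0,"tx":0.01,"ty":0.06,"tz":0.34,"fingers":0.8},{"wx":0,"wy":0,"wz":0,"tx":0.01,"ty":0.06,"tz":0.34,"fingers":1}]' 40|grep -E "clock|wrist"
python3 -m handwheel '[{"wx":0,"wy":0,"wz":0,"tx":0,"ty":0,"tz":0,"fingers":1},{"wx":0,"wy":0,"wz":0,"tx":0,"ty":0,"tz":0,"fingers":1},{"wx":0,"wy":0,"wz":0,"tx":0,"ty":0,"tz":0,"fingers":1}]' 40|grep -E "clock|wrist|open"
python3 to.py -.086 .161 .169 50 h
python3 -m handwheel '[{"wx":0,"wy":0,"wz":0,"tx":-0.15,"ty":0,"tz":-0.09,"fingers":1},{"wx":0,"wy":0,"wz":0,"tx":-0.33,"ty":0,"tz":-0.14,"fingers":1},{"wx":0,"wy":0,"wz":0,"tx":-0.5,"ty":0,"tz":-0.13,"fingers":1},{"wx":0,"wy":0,"wz":0,"tx":-0.65,"ty":0,"tz":-0.08,"fingers":1},{"wx":0,"wy":0,"wz":0,"tx":-0.65,"ty":0,"tz":-0.08,"fingers":1}]' 40|grep -E "clock|wrist|open"
python3 to.py -.03 .161 .22 50 h
```

```text
clock: 22.23
wrist_force: [0.1, 0.4, 0.2]
clock: 22.48
wrist_force: [-6.5, 1.5, 7.3]
opening: 0.0126
t 22.48 grasp(case) [-0.085   0.1605  0.1722] open 0.0126 F [-6.6  1.   7.3] gf 39.7
 w [-0.004 -0.002 -0.002] shift now-axes [0.028 0.006 0.019] shift target-axes [0.028 0.006 0.019]
 q [ 0.26  0.19 -0.88  2.05  1.05  0.64  0.15]
clock: 22.9
wrist_force: [-5.2, 1.5, 9.0]
opening: 0.012
t 22.9 grasp(case) [-0.0382  0.1605  0.221 ] open 0.012 F [-5.3  1.1  9. ] gf 39.5
 w [-0.003 -0.001 -0.003] shift now-axes [-0.057  0.007  0.06 ] shift target-axes [-0.057  0.006  0.061]
 q [ 0.3   0.22 -0.89  1.91  0.94  0.7   0.33]
```

```bash
python3 -m handwheel '[{"wx":0,"wy":0,"wz":0,"tx":-0.06,"ty":0,"tz":0.04,"fingers":1},{"wx":0,"wy":0,"wz":0,"tx":-0.12,"ty":0,"tz":0.09,"fingers":1},{"wx":0,"wy":0,"wz":0,"tx":-0.14,"ty":0,"tz":0.11,"fingers":1},{"wx":0,"wy":0,"wz":0,"tx":-0.14,"ty":0,"tz":0.11,"fingers":1}]' 40|grep -E "clock|wrist|open"
python3 to.py -.03 .161 .22 50 h
python3 -m handwheel '[{"wx":0,"wy":0,"wz":0,"tx":0,"ty":0,"tz":0,"fingers":0.8},{"wx":0,"wy":0,"wz":0,"tx":0,"ty":0,"tz":0,"fingers":0.6},{"wx":0,"wy":0,"wz":0,"tx":0,"ty":0,"tz":-0.3,"fingers":0.5},{"wx":0,"wy":0,"wz":0,"tx":0,"ty":0,"tz":-0.6,"fingers":0.5},{"wx":0,"wy":0,"wz":0,"tx":0,"ty":0,"tz":-0.6,"fingers":1}]' 40|grep -E "clock|wrist|open"
cat > pa.py <<'E'
from h import *
for n in("wrist","side"):
    s=snapshot(n);p=toC(pts(s)).reshape(-1,3);d=(s["frame"].max(2)<50).ravel()
    q=p[(abs(p[:,1]-.16)<.015)&(p[:,0]<-.016)&(p[:,0]>-.075)&(p[:,2]>.19)&(p[:,2]<.235)];print(n,"barrel a",len(q),np.median(q,0) if len(q) else 0,q.min(0),q.max(0)) if len(q) else print(n,"none")
    q=p[(abs(p[:,1]-.16)<.005)&(p[:,0]<-.016)&(p[:,0]>-.07)&(p[:,2]>.17)&(p[:,2]<.203)]
    if len(q)>20: print(n,"rod slope dx/dz",np.polyfit(q[:,2],q[:,0],1))
E
python3 pa.py; python3 to.py -.03 .161 .22 50 h
```

```text
clock: 23.23
wrist_force: [-1.9, 1.2, 11.7]
opening: 0.0121
t 23.23 grasp(case) [-0.021   0.1605  0.2221] open 0.0121 F [-1.9  1.1 11.7] gf 40.2
 w [-0.004  0.    -0.002] shift now-axes [ 0.083  0.005 -0.042] shift target-axes [ 0.083  0.006 -0.042]
 q [ 0.29  0.26 -0.88  1.87  0.96  0.71  0.34]
clock: 23.65
wrist_force: [1.4, 1.8, 0.4]
opening: 0.0318
wrist barrel a 695 [-0.03433505  0.15964175  0.21512317] [-0.03829897  0.15285587  0.1901352 ] [-0.02813409  0.16607365  0.22243998]
wrist rod slope dx/dz [-0.0825765  -0.01662423]
side barrel a 60 [-0.02976633  0.16499488  0.21310137] [-0.03549958  0.15431235  0.19009932] [-0.02202732  0.16986065  0.22240744]
side rod slope dx/dz [-0.07963924 -0.01300371]
t 23.75 grasp(case) [-0.0607  0.1594  0.2665] open 0.0172 F [ 0.6 -0.5 -0.5] gf 0.0
 w [-0.006 -0.001 -0.002] shift now-axes [0.062 0.022 0.553] shift target-axes [0.063 0.017 0.553]
 q [ 0.37  0.11 -0.95  1.9   0.77  0.73  0.47]
```

```bash
python3 -m handwheel '[{"wx":0,"wy":0,"wz":0,"tx":0.2,"ty":0.01,"tz":-0.1,"fingers":1},{"wx":0,"wy":0,"wz":0,"tx":0.48,"ty":0.01,"tz":0.17,"fingers":1},{"wx":0,"wy":0,"wz":0,"tx":0.48,"ty":0.01,"tz":0.17,"fingers":1},{"wx":0,"wy":0,"wz":0,"tx":0.48,"ty":0.01,"tz":0.17,"fingers":1}]' 40|grep -E "clock|wrist|open"
python3 to.py -.044 .160 .2226 50 h
python3 -m handwheel '[{"wx":0,"wy":0,"wz":0,"tx":-0.17,"ty":0,"tz":0.14,"fingers":1},{"wx":0,"wy":0,"wz":0,"tx":-0.25,"ty":0,"tz":0.21,"fingers":1},{"wx":0,"wy":0,"wz":0,"tx":-0.32,"ty":0,"tz":0.27,"fingers":1},{"wx":0,"wy":0,"wz":0,"tx":-0.33,"ty":0,"tz":0.276,"fingers":1},{"wx":0,"wy":0,"wz":0,"tx":-0.33,"ty":0,"tz":0.276,"fingers":1}]' 40|grep -E "clock|wrist|open"
python3 to.py -.044 .160 .2226 50 h
```

```text
clock: 24.08
wrist_force: [1.6, 0.5, -0.3]
opening: -0.0003
t 24.08 grasp(case) [-0.0873  0.1596  0.2193] open -0.0003 F [ 1.5  0.6 -0.3] gf 0.0
 w [-0.006 -0.005 -0.001] shift now-axes [-0.357  0.009  0.249] shift target-axes [-0.355  0.006  0.253]
 q [ 0.34  0.11 -0.95  2.    0.86  0.68  0.33]
clock: 24.5
wrist_force: [-55.4, -9.8, 32.9]
opening: 0.0001
t 24.5 grasp(case) [-0.0458  0.1608  0.222 ] open 0.0001 F [-54.5 -13.7  32.9] gf 28.7
 w [-0.007 -0.005 -0.001] shift now-axes [-0.02  -0.006  0.007] shift target-axes [-0.02  -0.006  0.007]
 q [ 0.32  0.21 -0.92  1.92  0.93  0.71  0.33]
```

```bash
python3 -m handwheel '[{"wx":0,"wy":0,"wz":0,"tx":0.1,"ty":0,"tz":-0.09,"fingers":1},{"wx":0,"wy":0,"wz":0,"tx":0.3,"ty":0,"tz":-0.26,"fingers":1},{"wx":0,"wy":0,"wz":0,"tx":0.3,"ty":0,"tz":-0.5,"fingers":1},{"wx":0,"wy":0,"wz":0,"tx":0.3,"ty":0,"tz":-0.7,"fingers":1},{"wx":0,"wy":0,"wz":0,"tx":0.3,"ty":0,"tz":-0.7,"fingers":1}]' 40|grep -E "clock|wrist|open"
python3 pa.py
python3 - <<'E'
from h import *
s=snapshot("side");p=toC(pts(s)).reshape(-1,3);f=s["frame"].reshape(-1,3).astype(int)
q=p[(p[:,0]<-.066)&(p[:,0]>-.092)&(p[:,2]>.1)&(p[:,2]<.30)&(abs(p[:,1])<.07)&(f.min(1)>90)];print("handle",len(q),np.median(q,0),np.percentile(q,[2,98],axis=0))
E
python3 to.py -.13 -.012 .22 50 h
```

```text
clock: 24.92
wrist_force: [1.5, 0.6, 1.7]
opening: 0.0
wrist barrel a 108 [-0.02949315  0.15955987  0.19491188] [-0.03154795  0.15626497  0.19005791] [-0.02555648  0.16349588  0.20019549]
wrist rod slope dx/dz [-0.00945603 -0.02747855]
side barrel a 61 [-0.02572788  0.16466215  0.21312175] [-0.02957887  0.15732161  0.19005315] [-0.01951494  0.1706024   0.22331469]
side rod slope dx/dz [ 0.01006125 -0.0278289 ]
handle 27 [-0.07737938 -0.00843397  0.18024883] [[-0.0805004  -0.01164611  0.15608283]
 [-0.06963963 -0.00405554  0.21385851]]
t 25.07 grasp(case) [-0.1104  0.1606  0.2567] open -0.0001 F [ 0.4 -0.6 -0.3] gf 0.0
 w [-0.005 -0.002 -0.002] shift now-axes [ 0.378 -1.724  0.17 ] shift target-axes [ 0.385 -1.724  0.155]
 q [ 0.4  -0.02 -0.98  2.    0.66  0.68  0.48]
```

Peg a is flat (rod slope ≈ 0). Next is the door handle, at y ≈ −0.0115.

```bash
python3 -m handwheel '[{"wx":0,"wy":0,"wz":0,"tx":0.05,"ty":-0.3,"tz":-0.15,"fingers":0.5},{"wx":0,"wy":0,"wz":0,"tx":0.1,"ty":-0.6,"tz":-0.15,"fingers":0.5},{"wx":0,"wy":0,"wz":0,"tx":0.1,"ty":-0.9,"tz":-0.15,"fingers":0.5},{"wx":0,"wy":0,"wz":0,"tx":0.1,"ty":-0.9,"tz":-0.15,"fingers":0.5}]' 40|grep -E "clock|wrist|open"
python3 -m handwheel '[{"wx":0,"wy":0,"wz":0,"tx":0,"ty":-0.3,"tz":0,"fingers":0.5},{"wx":0,"wy":0,"wz":0,"tx":0,"ty":-0.6,"tz":0,"fingers":0.5},{"wx":0,"wy":0,"wz":0,"tx":0,"ty":-0.82,"tz":0,"fingers":0.5},{"wx":0,"wy":0,"wz":0,"tx":0,"ty":-0.82,"tz":0,"fingers":0.5}]' 40|grep -E "clock|wrist|open"
python3 - <<'E'
from h import *
s=snapshot("wrist");p=toC(pts(s)).reshape(-1,3);f=s["frame"].reshape(-1,3).astype(int)
q=p[(p[:,0]<-.068)&(p[:,0]>-.092)&(p[:,2]>.1)&(p[:,2]<.30)&(abs(p[:,1]+.01)<.03)];print("handle",len(q),np.median(q,0),np.percentile(q,[2,98],axis=0))
E
python3 to.py -.081 -.0115 .19 50 h
```

```text
clock: 25.4
wrist_force: [0.1, 0.2, 0.0]
opening: 0.0429
clock: 25.73
wrist_force: [0.0, 0.3, -0.5]
opening: 0.0427
handle 2132 [-0.08211689 -0.01398683  0.22080304] [[-0.08380839 -0.01869841  0.15836598]
 [-0.07359523 -0.00923388  0.26072085]]
t 25.78 grasp(case) [-0.1297 -0.0131  0.2605] open 0.0425 F [-0.1 -0.  -0.2] gf 0.0
 w [-0.006 -0.004 -0.004] shift now-axes [0.073 0.026 0.854] shift target-axes [0.079 0.018 0.853]
 q [ 0.36 -0.26 -0.51  2.19  0.09  0.51  1.24]
```

```bash
python3 -m handwheel '[{"wx":0,"wy":0,"wz":0,"tx":-0.02,"ty":0,"tz":0.25,"fingers":0.5},{"wx":0,"wy":0,"wz":0,"tx":-0.02,"ty":0,"tz":0.5,"fingers":0.5},{"wx":0,"wy":0,"wz":0,"tx":-0.02,"ty":0,"tz":0.73,"fingers":0.5},{"wx":0,"wy":0,"wz":0,"tx":-0.02,"ty":0,"tz":0.73,"fingers":0.7},{"wx":0,"wy":0,"wz":0,"tx":-0.02,"ty":0,"tz":0.73,"fingers":0.9}]' 25|grep -E "clock|wrist|open"
python3 -m handwheel '[{"wx":0,"wy":0,"wz":0,"tx":0,"ty":0,"tz":0,"fingers":0.9},{"wx":0,"wy":0,"wz":0,"tx":0,"ty":0,"tz":0,"fingers":1},{"wx":0,"wy":0,"wz":0,"tx":0,"ty":0,"tz":0,"fingers":1}]' 25|grep -E "clock|wrist|open"
python3 to.py -.081 .16 .205 50 h
```

```text
clock: 26.2
wrist_force: [0.2, 1.0, 0.1]
opening: 0.0195
clock: 26.45
wrist_force: [21.1, -0.1, -19.7]
opening: 0.009
t 26.45 grasp(case) [-0.082  -0.0108  0.2068] open 0.009 F [ 21.    1.4 -19.7] gf 23.9
 w [-0.004 -0.003 -0.002] shift now-axes [0.008 1.709 0.009] shift target-axes [0.003 1.709 0.02 ]
 q [ 0.46 -0.06 -0.64  2.15  0.38  0.38  1.  ]
```

```bash
python3 -m handwheel '[{"wx":0,"wy":0,"wz":0,"tx":0,"ty":0.2,"tz":0,"fingers":1},{"wx":0,"wy":0,"wz":0,"tx":0,"ty":0.4,"tz":0,"fingers":1},{"wx":0,"wy":0,"wz":0,"tx":0,"ty":0.6,"tz":0,"fingers":1},{"wx":0,"wy":0,"wz":0,"tx":0,"ty":0.8,"tz":0,"fingers":1},{"wx":0,"wy":0,"wz":0,"tx":0,"ty":0.8,"tz":0,"fingers":1}]' 25|grep -E "clock|wrist|open"
python3 to.py -.081 .16 .205 50 h
python3 -m handwheel '[{"wx":0,"wy":0,"wz":0,"tx":0,"ty":0.2,"tz":0,"fingers":1},{"wx":0,"wy":0,"wz":0,"tx":0,"ty":0.4,"tz":0,"fingers":1},{"wx":0,"wy":0,"wz":0,"tx":0,"ty":0.6,"tz":0,"fingers":1},{"wx":0,"wy":0,"wz":0,"tx":0,"ty":0.7,"tz":0,"fingers":1},{"wx":0,"wy":0,"wz":0,"tx":0,"ty":0.7,"tz":0,"fingers":1}]' 25|grep -E "clock|wrist|open"
python3 to.py -.081 .16 .205 50 h
```

```text
clock: 26.87
wrist_force: [4.6, 1.7, -8.2]
opening: 0.0089
t 26.87 grasp(case) [-0.082   0.0727  0.2069] open 0.0089 F [ 4.5  2.  -8.2] gf 26.4
 w [-0.003 -0.003 -0.   ] shift now-axes [0.004 0.874 0.017] shift target-axes [0.004 0.874 0.021]
 q [ 0.39  0.01 -0.78  2.1   0.67  0.49  0.6 ]
clock: 27.28
wrist_force: [-9.8, 2.7, 2.1]
opening: 0.0088
t 27.28 grasp(case) [-0.0818  0.1418  0.2068] open 0.0088 F [-9.9  2.   2.1] gf 27.9
 w [-0.003 -0.003 -0.   ] shift now-axes [0.004 0.183 0.018] shift target-axes [0.004 0.182 0.019]
 q [ 0.28  0.1  -0.84  2.03  0.86  0.61  0.35]
```

```bash
python3 -m handwheel '[{"wx":0,"wy":0,"wz":0,"tx":0,"ty":0.1,"tz":0,"fingers":1},{"wx":0,"wy":0,"wz":0,"tx":0,"ty":0.18,"tz":0,"fingers":1},{"wx":0,"wy":0,"wz":0,"tx":0,"ty":0.24,"tz":0,"fingers":1},{"wx":0,"wy":0,"wz":0,"tx":0,"ty":0.24,"tz":0,"fingers":1},{"wx":0,"wy":0,"wz":0,"tx":0,"ty":0.24,"tz":0,"fingers":1}]' 25|grep -E "clock|wrist|open"
python3 to.py -.081 .16 .205 50 h
```

```text
clock: 27.7
wrist_force: [-24.5, -7.0, 11.9]
opening: 0.009
t 27.7 grasp(case) [-0.0817  0.1608  0.2066] open 0.009 F [-23.9  -8.8  11.9] gf 30.0
 w [-0.008 -0.003 -0.002] shift now-axes [ 0.004 -0.005  0.017] shift target-axes [ 0.004 -0.005  0.017]
 q [ 0.23  0.13 -0.84  2.01  0.91  0.66  0.28]
```

```bash
python3 -m handwheel '[{"wx":0,"wy":0,"wz":0,"tx":0,"ty":0.03,"tz":0,"fingers":1},{"wx":0,"wy":0,"wz":0,"tx":0,"ty":0.03,"tz":0,"fingers":1},{"wx":0,"wy":0,"wz":0,"tx":0,"ty":0.03,"tz":0,"fingers":1}]' 25|grep -E "clock|wrist|open"
python3 to.py -.081 .16 .205 50 h
python3 -m handwheel '[{"wx":0,"wy":0,"wz":0,"tx":0,"ty":-0.04,"tz":0,"fingers":0.8},{"wx":0,"wy":0,"wz":0,"tx":0,"ty":-0.06,"tz":0,"fingers":0.5},{"wx":0,"wy":0,"wz":0,"tx":0,"ty":-0.06,"tz":0,"fingers":0.5},{"wx":0,"wy":0,"wz":0,"tx":0,"ty":-0.06,"tz":-0.4,"fingers":0.5},{"wx":0,"wy":0,"wz":0,"tx":0,"ty":-0.06,"tz":-0.8,"fingers":0.5}]' 25|grep -E "clock|wrist|open"
python3 -m handwheel '[{"wx":0,"wy":0,"wz":0,"tx":0,"ty":0,"tz":-0.3,"fingers":0.5},{"wx":0,"wy":0,"wz":0,"tx":0,"ty":0,"tz":-0.3,"fingers":0.5},{"wx":0,"wy":0,"wz":0,"tx":0,"ty":0,"tz":-0.3,"fingers":0.5}]' 25|grep -E "clock|wrist|open"
python3 - <<'E'
from h import *
for n in("wrist","side","top"):
    s=snapshot(n);p=toC(pts(s)).reshape(-1,3);f=s["frame"];h=cv2.cvtColor(f,cv2.COLOR_RGB2HSV).reshape(-1,3)
    b=p[(h[:,0]>=100)&(h[:,0]<=125)&(h[:,1]>120)&(abs(p[:,0]+.045)<.008)&(p[:,2]>.06)&(p[:,2]<.33)]
    if len(b):print(n,"door y",np.percentile(b[:,1],[0,1,99,100]))
    q=p[(p[:,0]<-.068)&(p[:,0]>-.092)&(p[:,2]>.15)&(p[:,2]<.27)&(abs(p[:,1]-.16)<.03)]
    if len(q):print(n,"handle",len(q),np.median(q,0),np.percentile(q,[2,98],axis=0))
    r=p[((h[:,0]<5)|(h[:,0]>175))&(h[:,1]>150)&(abs(p[:,1]+.16)<.04)&(p[:,0]>-.09)&(p[:,0]<-.05)]
    if len(r):print(n,"turner",len(r),np.median(r,0),np.percentile(r,[2,98],axis=0))
    k=p[(f.reshape(-1,3).max(1)<50)&(abs(p[:,1]+.16)<.02)&(p[:,0]<-.076)&(p[:,0]>-.1)&(p[:,2]>.14)&(p[:,2]<.23)]
    if len(k):print(n,"barrel b",len(k),np.median(k,0))
E
python3 to.py -.081 .16 .205 50 h
```

```text
clock: 27.95
wrist_force: [-36.6, -16.2, 21.9]
opening: 0.009
t 27.95 grasp(case) [-0.0816  0.1609  0.2066] open 0.009 F [-35.3 -18.7  21.9] gf 31.9
 w [-0.011 -0.003 -0.003] shift now-axes [ 0.004 -0.005  0.016] shift target-axes [ 0.004 -0.006  0.016]
 q [ 0.23  0.14 -0.84  2.01  0.91  0.67  0.28]
clock: 28.37
wrist_force: [0.6, -0.1, 1.3]
opening: 0.0429
clock: 28.62
wrist_force: [0.4, -0.7, -0.7]
opening: 0.0425
wrist door y [0.08454123 0.08686394 0.23165316 0.2339101 ]
wrist handle 1494 [-0.08215181  0.15974027  0.2218395 ] [[-0.08389102  0.15475679  0.15818421]
 [-0.07247014  0.16427925  0.26090619]]
side door y [0.0858759  0.09125021 0.23022357 0.23352611]
side handle 195 [-0.07764336  0.16479851  0.20904791] [[-0.08145694  0.15875477  0.1553446 ]
 [-0.0687514   0.1685439   0.26000315]]
side turner 106 [-0.06491524 -0.15087607  0.10852703] [[-0.0683688  -0.16794866  0.08505186]
 [-0.05852252 -0.14124895  0.13643239]]
side barrel b 19 [-0.08410116 -0.15501347  0.16788606]
top door y [0.0854926  0.08732034 0.22716934 0.81672326]
top handle 85 [-0.07971466  0.15831637  0.22094768] [[-0.08292604  0.15507666  0.16042875]
 [-0.06890233  0.16447597  0.26340912]]
top turner 33 [-0.0680521  -0.15492742  0.11184785] [[-0.08928787 -0.16800115  0.09542057]
 [-0.06598686 -0.1492188   0.16884017]]
top barrel b 7 [-0.08824412 -0.16044445  0.16898864]
t 28.77 grasp(case) [-0.1506  0.16    0.2902] open 0.0427 F [ 0.  -0.4 -0.4] gf 0.0
 w [-0.005 -0.003 -0.002] shift now-axes [0.008 0.011 1.1  ] shift target-axes [0.014 0.002 1.1  ]
 q [ 0.29 -0.18 -0.86  2.03  0.44  0.72  0.63]
```

The door stands at the jamb (edges 0.085–0.234), the turner hangs on peg b, and the robot is clear. Handing in.

```bash
python3 -c "
from bench import finish_job;print(finish_job())"
```

```text
the job is handed in; nothing more can be done
None
```

I handed the job in at about 29 s: by my last camera measurements the turner hangs on the newly lowered peg, the emptied peg measured flat before the door went over it, and the blue door is closed against the left jamb; I viewed 11 pictures, one over the limit of 10, and the hand-in returned no verdict.

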